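# Make up a race car's ballast carrier and torque its clamp

## Robot

A 6-joint arm with a two-finger parallel gripper is mounted at the origin on the work surface. World frame = base frame: x ahead of the robot, y to its left, z up, the work surface at z = 0. Lengths are in m, angles in rad, forces in N, time in s.
With the tool pointing down it reaches from about 0.275 to 0.975 m from the base axis. Payload 8.4 kg.
Tool frame: the origin (TCP) lies on the mounting face of the last link; the fingertips stand 190 mm ahead of it and the grasp point (between the pads) lies 171 mm ahead of it; x points along the fingers, z is the direction in which the jaws open and shut, and the axes are right-handed (so a half turn about x gives the same grasp; the last joint's range is limited). The gripper opens to 92 mm and grips with 3 to 60 N. Pads are 20 mm wide; open, the fingers measure 128 mm over their backs; the gripper's body (75 mm by 189 mm) begins 69 mm behind the grasp point.
Start: joints at [1.131, 0.353, 1.633, -0, 1.155, -0.002], TCP at [0.265, 0.566, 0.405] pointing down, gripper open.
Joint ranges: [-2.63, 2.63], [-0.92, 2.1], [0.06, 2.66], [-1.3, 4.44], [0, 2.69], [-3.02, 3.02]. Speed limits (rad/s): [2.22, 2.22, 2.79, 3.14, 3.14, 3.14].

## Interface

Orientations are given as a rotation vector (axis times angle).
In Python, from bench import arm gives the robot as it stands. The module is installed in compiled form; this text tells all that it offers.
- The arm moves only by the tool arm_command, never from a script. Its argument "motion" is a list of rows, each an object of numbers: "rx", "ry", "rz": the turn, a rotation vector about the tool's x, y, z in degrees; "x", "y", "z": the shift along the tool's x, y, z in mm; "fingers": the finger opening in mm, from 0 to 91.9. In form: [{"rx": .., "ry": .., "rz": .., "x": .., "y": .., "z": .., "fingers": ..}, ...]. A call has 1 to 8 rows; each row shifts and turns the commanded pose from where the row before left it, along the tool's axes as they then stand; what a row does not reach is not made up. A row lasts 1/10 s, in which the tool goes at most 50 mm and 8.59 degrees, less where a joint would pass 70% of its speed; a pose out of reach is approached as far as the arm can. A call is refused whole if a number of a shift passes 50 or a number of a turn 8.59, either way. A call with a gripper value outside its range is refused whole. The fingers move at their own pace and stop on an object; "squeeze" is the grip in N (left out, the last holds). Time passes only in rows, so rows that do not move let the fingers close. It gives the time, the measured TCP pose, the force and the opening at its end, in the units of the state.
- arm.read_state(): the state, without advancing time (a new reading comes with each control period).
- arm.get_image(name): name is "scene" or "top"; returns a dict with "img" (420x560x3 uint8, blue, green, red), "range_z" (420x560 float32, m along the optical axis (not along the pixel's ray), 0 where there is no reading), "camera_matrix" (3x3 intrinsics, pixels), "R" (3x3) and "t" (3): a world point X has camera coordinates R X + t. Camera axes: x right, y down, z forward; pixel columns grow to the right and rows downward; lengths in m; the calibration is good to about 2 mm. A picture is of the moment at which its call begins.
- arm.finish_job(): hands the job in, once; it reports no verdict.
Trained networks look in the newest picture that a camera, given by its name, has taken for a name from the list of things; names that differ only in an ending like _2 or _b are one class to them, and where a whole thing is asked for, a point or a joint stands for the part that bears it (a point fixed in the world has none). Each returns a list of dicts, best first, with "conf" (0 to 1); they miss things now and then, are a little off and sometimes report something else, mostly with a low value. They report only what shows in the picture. A call takes as long as a camera call. They do not tell look-alikes from the thing itself.
- arm.look_for(thing, camera): "box" ([left, top, right, bottom] as shares, 0 to 1, of the picture: columns of its width, rows of its height, round what is visible of it).
- arm.outline_of(thing, camera): "region" (420x560 bool, what is visible of it) and "box" ([left, top, right, bottom] as shares, 0 to 1, of the picture: columns of its width, rows of its height, round what is visible of it).
- arm.tip_of(thing, camera): "location" ([row, column] as shares, 0 to 1, of the picture: columns of its width, rows of its height: a listed point, or the origin of a listed thing).
The state is a dict: "t": time; "q": joint angles; "qd": joint speeds; "tau": joint torques, N m; "eef_pos": TCP position; "orientation": TCP orientation; "force": force on the tool from outside, world axes, zero at the start; "moment": the same for the moment, N m; "finger_gap": opening from 0.0 (shut) to 1.0 (fully open).
Only numpy, scipy, OpenCV 4.12 (cv2) and the standard library are available. Lean on these libraries where they do the work, as an engineer would, in place of code of your own. Each camera call takes 0.05 s, during which the arm holds its last target.

## Task

Make up this ballast carrier: swing the red strap well clear, put every steel plate from the tray upright and fully home in the carrier's slots (one to a slot, any slot), swing the strap right back over them against its stop, and pull the click wrench, already on the clamp screw, clockwise until its handle clicks and gives; stop there instead of hauling it to the end of its give, and let go without turning the screw back. Then stack the emptied tray squarely on the other empty tray with its corners down inside the lugs. Leave the spray can, jar, hand lamp and caliper where they are.

Things in the scene. Friction and masses are not known exactly. Their poses are not given: they have to be found in the camera images.
- carrier: Aluminium ballast carrier on the bench, fixed, place and yaw vary: base plate 136 x 290 x 8 mm, two facing combs making 4 upright slots in a row along its y (y +57, +19, -19, -57 mm). Plates stand with their length along its x. Origin: middle of the row, at bench height, z up. Pivot post at y +115 mm; rest post for the strap's tip at y -100 mm (16 mm thick, 80 tall, 98 mm stop plate on its -x side).
- slot0 (a point): Floor centre of the slot nearest the pivot post (carrier y +57 mm), 8 mm over the bench. Each slot: 15 mm wide for a 12 mm plate, 105 mm between the combs' backs. The teeth reach in to x = +/-40 mm, leaving a plate's middle 80 mm free; their tops are 45 degree lead-ins, ridges 45 mm over the bench, straight slot below 34 mm.
- slot1 (a point): Floor centre of the second slot (carrier y +19 mm), 8 mm over the bench.
- slot2 (a point): Floor centre of the third slot (carrier y -19 mm), 8 mm over the bench.
- slot3 (a point): Floor centre of the slot farthest from the pivot post (carrier y -57 mm), 8 mm over the bench.
- screw_axis (a point): Point on the vertical axis of the pivot post (carrier x 0, y +115 mm), 72 mm over the bench. The strap swings and the clamp screw turns about this axis. The wrench's head on it is 36 mm wide, its top 84 mm over the bench.
- strap (a joint): Swing of the red hold-down strap about the pivot post, rad. 0 = closed: along the slot row over the plates (to carrier -y), at its stop. Grows as the free end goes anticlockwise from above, to carrier +x; max 1.5. Starts over the slots (0 to 0.25); stays where left, about 1.2 N at the knob moves it. At 1.2 all slots are clear for a gripper. Arm 24 mm wide, underside 81, top 89 mm over the bench.
- strap_knob (a point): Middle of the upright round black knob on the strap's free end, 215 mm from the pivot axis: 18 mm thick, 36 mm tall, its foot 89, this point 107 and its top 125 mm over the bench.
- screw (a joint): Turn of the clamp screw and of the click wrench's head on it, rad; grows as it is tightened, clockwise from above. Starts loose, 0.1 to 0.5, dragging about 1.1 N m; comes up solid at 0.95. Turning it back takes no more than tightening it, so do not lead it back. The wrench does not come off and has no ratchet.
- click (a joint): Breakaway bend of the wrench's handle, rad, about an upright pivot 40 mm out from the screw axis. 0 = straight, sprung hard there. When the screw is solid and the pull at the grip reaches about 15 to 16 N it gives, the tightening way, at even force: past 0.12 it has clicked; over 0.36 is over-tightened; hard stop at 0.42. Let go, it springs back to 0.
- wrench_grip (a point): Middle of the wrench's black rubber grip: level round bar 24 mm thick, 90 mm long, pointing out from the screw axis, 195 mm from it, 72 mm over the bench; steel tube inboard 17 mm thick; handle's end 246 mm from the axis. At screw 0 it points 110 degrees anticlockwise (from above) of carrier +x; it turns clockwise with screw and click.
- tray_a: Blue stacking tray holding the plates, loose, 0.4 kg empty. 184 (x) x 120 (y) x 44 mm to the rim, floor and walls 4 mm; origin: centre of its underside. Four slots for upright plates at x -65, -27, +27, +65 mm, plates' length along its y. Black carrying bar across the middle at x 0: 14 mm thick (x), 76 long (y), 18 deep, top level with the rim, open below. Corner lugs, see tray_b.
- tray_b: Second blue tray, the same in all ways, loose, standing empty; origin: centre of its underside. L-shaped lugs leaning out at the four corners rise 11 mm above the rim (202 x 138 mm over them). A tray set on it drops inside the lugs with about 2 mm play each way and rests on the rim, 44 mm above this one's underside; half a turn makes no difference.
- plate0: Steel ballast plate, yellow band and two dark holes, 100 (x) x 12 (y) x 70 mm tall (z), 0.5 to 0.7 kg; origin: centre of its lower edge face. Starts upright on the floor of a tray_a slot, top 74 mm over the bench and 30 mm above the tray's rim. May be absent.
- plate1: Steel ballast plate, yellow band and two dark holes, 100 (x) x 12 (y) x 70 mm tall (z), 0.5 to 0.7 kg; origin: centre of its lower edge face. Starts upright on the floor of a tray_a slot, top 74 mm over the bench and 30 mm above the tray's rim. May be absent.
- plate2: Steel ballast plate, yellow band and two dark holes, 100 (x) x 12 (y) x 70 mm tall (z), 0.5 to 0.7 kg; origin: centre of its lower edge face. Starts upright on the floor of a tray_a slot, top 74 mm over the bench and 30 mm above the tray's rim. May be absent.
- plate3: Steel ballast plate, yellow band and two dark holes, 100 (x) x 12 (y) x 70 mm tall (z), 0.5 to 0.7 kg; origin: centre of its lower edge face. Starts upright on the floor of a tray_a slot, top 74 mm over the bench and 30 mm above the tray's rim. May be absent.
- spray_can: Spray can standing upright, 60 mm wide, 170 mm tall; a bystander. Origin under its centre.
- jar: Amber jar with a black lid, 68 mm wide, 80 mm tall; a bystander. Origin under its centre.
- lamp: Black and orange hand lamp lying flat, about 180 mm long, 30 mm high; a bystander.
- caliper: Steel measuring caliper lying flat, 200 mm long, 12 mm high; a bystander.
There are look-alikes about, which are no part of the job. Leave any turquoise look-alike of the tray_a alone.

How it is judged:
On the way, in this order (a step that is already met when the one before it is completed fails the run):
1. the strap is swung clear of the slots (over 1.0 rad) (value of joint strap above 1 rad), for 0.2 s.
2. every plate stands fully home in a slot of the carrier, the strap still clear (z of each of plate0, plate1, plate2, plate3 in the frame of carrier below 0.0115 m and x of plate0 in the frame of carrier between -0.006 and 0.006 m and y of plate0 in the frame of carrier between -0.061 and 0.061 m and angle between the x axis of each of plate0, plate1, plate2, plate3 and the x axis of carrier, either way round below 0.08 rad and angle between each of plate0, plate1, plate2, plate3's own z axis and vertical below 0.08 rad and x of plate1 in the frame of carrier between -0.006 and 0.006 m and y of plate1 in the frame of carrier between -0.061 and 0.061 m and x of plate2 in the frame of carrier between -0.006 and 0.006 m and y of plate2 in the frame of carrier between -0.061 and 0.061 m and x of plate3 in the frame of carrier between -0.006 and 0.006 m and y of plate3 in the frame of carrier between -0.061 and 0.061 m and value of joint strap above 0.5 rad), for 0.2 s.
3. the strap is closed over the plates, against its stop (value of joint strap below 0.07 rad and z of each of plate0, plate1, plate2, plate3 in the frame of carrier below 0.0115 m and x of plate0 in the frame of carrier between -0.006 and 0.006 m and y of plate0 in the frame of carrier between -0.061 and 0.061 m and angle between the x axis of each of plate0, plate1, plate2, plate3 and the x axis of carrier, either way round below 0.08 rad and angle between each of plate0, plate1, plate2, plate3's own z axis and vertical below 0.08 rad and x of plate1 in the frame of carrier between -0.006 and 0.006 m and y of plate1 in the frame of carrier between -0.061 and 0.061 m and x of plate2 in the frame of carrier between -0.006 and 0.006 m and y of plate2 in the frame of carrier between -0.061 and 0.061 m and x of plate3 in the frame of carrier between -0.006 and 0.006 m and y of plate3 in the frame of carrier between -0.061 and 0.061 m), for 0.2 s.
4. the clamp screw is solid and the wrench has clicked, strap closed (value of joint strap below 0.07 rad and value of joint screw above 0.88 rad and value of joint click above 0.12 rad), for 0.05 s.
At the end, for the whole second after the job is handed in: Every plate upright on the floor of a slot (3.5 mm; 6 mm endways), strap within 0.07 rad of its stop, screw solid (over 0.88) after a click, handle let go and straight, tray_a level on tray_b inside its lugs (height 41-46.5 mm, 4.5 mm, 0.07 rad), all at rest (all of step 3 and value of joint screw above 0.88 rad and value of joint click below 0.05 rad and z of tray_a in the frame of tray_b between 0.041 and 0.0465 m and x of tray_a in the frame of tray_b between -0.0045 and 0.0045 m and y of tray_a in the frame of tray_b between -0.0045 and 0.0045 m and angle between the x axis of tray_a and the x axis of tray_b, either way round below 0.07 rad and angle between tray_a's own z axis and vertical below 0.05 rad and linear speed of each of plate0, plate1, plate2, plate3, tray_a, tray_b below 0.02 m/s); the robot touches nothing.
It fails at once if the wrench was pulled on past its click to the end of its give (over 0.36 rad) (value of joint click above 0.36 rad).
It fails at once if a bystander was shoved over 3 cm or tipped (distance of any of spray_can, jar, lamp, caliper from where it was at the start of the episode above 0.03 m or angle between any of spray_can, jar's own z axis and vertical above 0.5 rad).
Of plate0, plate1, plate2, plate3 only 2 to 4 are there at a start; the rules pass over those that are not, and their reading is None.
At some moment in a run one of tray_b may be knocked a few centimetres aside while the robot is not near it.
It also fails if it takes over 210 s, if anything falls off the work surface, if the arm or the gripper's body presses on something with over 40 N, if the wrist force passes 120 N, or if a joint passes its speed limit or range.

## Working session

There is one attempt and no reset: what is moved stays moved. The work goes in short steps, Python scripts to look and compute and a tool call to move; the robot and the scene stay as the last step left them, time stands still between calls to the robot, and variables do not carry over. Pictures are saved under pics/ and viewed, and the job is handed in when it is done.

Besides the shell and the picture viewer there is one more tool, called after ">>>" in YAML: its name, and indented under it one key for each argument. arm_command: Moves the arm, as the interface text tells. Its arguments: {"type":"object","properties":{"motion":{"type":"array"},"squeeze":{"type":"number"}},"required":["motion"]}

```bash
mkdir -p pics; ls
python3 - <<'E'
from bench import arm
import cv2, numpy as np
s=arm.read_state(); print({k:np.round(v,3) for k,v in s.items()})
for n in ("scene","top"):
    d=arm.get_image(n); cv2.imwrite(f"pics/{n}0.png",d["img"]); print(n,d["camera_matrix"],d["R"],d["t"])
E
```

```text
pics
{'t': np.float64(0.0), 'q': array([ 1.131,  0.354,  1.634, -0.   ,  1.155, -0.002]), 'qd': array([ 0.001, -0.001, -0.   , -0.001, -0.   , -0.001]), 'tau': array([-0.0000e+00, -5.9385e+01, -3.3422e+01,  7.0000e-02,  2.3000e-02,
       -0.0000e+00]), 'eef_pos': array([0.265, 0.566, 0.404]), 'orientation': array([-0.882,  1.386,  0.881]), 'force': array([-0.478,  0.352,  0.346]), 'moment': array([ 0.018, -0.017,  0.025]), 'finger_gap': np.float64(1.001)}
scene [[455.23974555   0.         277.27164307]
 [  0.         455.23974555 212.58640518]
 [  0.           0.           1.        ]] [[ 0.61495189  0.78850723 -0.0095143 ]
 [ 0.59824582 -0.4743608  -0.64582023]
 [-0.51374713  0.39145649 -0.76343022]] [-0.25233746 -0.36195806  1.74668075]
top [[403.5103316    0.         287.51781408]
 [  0.         403.5103316  210.61884359]
 [  0.           0.           1.        ]] [[ 0.02223438 -0.9997517  -0.00147572]
 [-0.99899317 -0.02215993 -0.03900745]
 [ 0.03896506  0.00234154 -0.99923783]] [-0.16484856  0.5707251   1.25027265]
```

View pics/scene0.png

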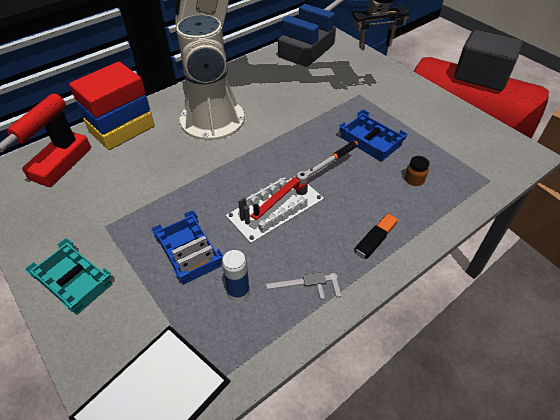

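View pics/top0.png

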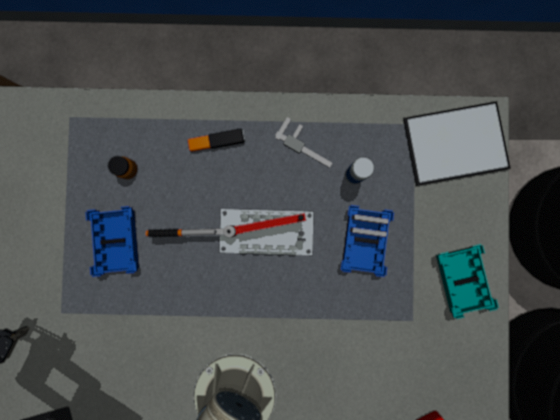

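The top view shows the carrier at about (267,232) and the red strap slightly open towards the top of the image. Tray_a with 2 plates is at (368,240), the empty tray_b at (112,240), and the turquoise decoy at (467,282). Next I measure them.

```bash
cat > h.py <<'E'
from bench import arm
import cv2, numpy as np
from scipy.spatial.transform import Rotation as Ro
def cloud(d):
    z=d["range_z"]; K=d["camera_matrix"]; v,u=np.mgrid[:420,:560]
    P=np.stack([(u-K[0,2])/K[0,0]*z,(v-K[1,2])/K[1,1]*z,z],-1)
    W=(P-d["t"])@d["R"]; W[z==0]=np.nan; return W
def proj(d,X):
    c=d["R"]@np.asarray(X)+d["t"]; p=d["camera_matrix"]@c; return p[:2]/p[2]
def ray(d,u,v,z):
    K=d["camera_matrix"]; r=d["R"].T@np.array([(u-K[0,2])/K[0,0],(v-K[1,2])/K[1,1],1]); o=-d["R"].T@d["t"]
    return o+r*(z-o[2])/r[2]
def T():
    s=arm.read_state(); return s, np.array(s["eef_pos"]), Ro.from_rotvec(s["orientation"])
def delta(goal_xyz_grasp, yaw):
    """yaw: world angle of the jaw axis (tool z), pointing down. prints tool-frame shift from now, and rx turn"""
    s,p,R=T()
    g=np.asarray(goal_xyz_grasp)+[0,0,0.171]
    M=R.as_matrix(); jz=M[:,2]; cur=np.arctan2(jz[1],jz[0])
    dy=(yaw-cur+np.pi/2)%np.pi-np.pi/2
    d=M.T@(g-p)*1000
    # tool x down: turning yaw by +a in the world = rx of -a
    print("t",round(float(s["t"]),2),"TCP",np.round(p,4),"xaxis",np.round(M[:,0],4),"jawyaw",round(np.degrees(cur),2),"shift mm (tool now)",np.round(d,1),"rx deg",round(-np.degrees(dy),2))
    return d,dy
E
python3 - <<'E'
from h import *
s,p,R=T(); print(np.round(R.as_matrix(),3))
ims={}
for c in("top","scene"):
    d=arm.get_image(c); ims[c]=d
    np.savez(f"{c}.npz",**d)
    for th in ["carrier","tray_a","tray_b","plate0","strap","screw","wrench_grip","spray_can","jar","lamp","caliper"]:
        for r in arm.outline_of(th,c)[:4]:
            W=cloud(d)[r["region"]]; 
            print(c,th,round(r["conf"],2),r["region"].sum(),"med",np.round(np.nanmedian(W,0),3),"min",np.round(np.nanmin(W,0),3),"max",np.round(np.nanmax(W,0),3))
    for th in ["carrier","slot0","slot1","slot2","slot3","screw_axis","strap_knob","wrench_grip","tray_a","tray_b","plate0"]:
        for r in arm.tip_of(th,c)[:4]:
            l=r["location"]; print(c,th,round(r["conf"],2),np.round([l[1]*560,l[0]*420],1))
E
```

```text
[[-0.001 -0.906  0.424]
 [-0.001  0.424  0.906]
 [-1.     0.    -0.001]]
top carrier 0.82 4534 med [ 0.505 -0.069  0.01 ] min [ 0.439 -0.231 -0.004] max [0.579 0.293 0.128]
top tray_a 0.98 2992 med [ 0.372 -0.707  0.018] min [ 0.252 -0.787 -0.007] max [ 0.485 -0.61   0.058]
top tray_a 0.6 2905 med [0.47  0.388 0.013] min [ 0.363  0.301 -0.007] max [0.576 0.487 0.058]
top tray_a 0.56 2360 med [ 0.475 -0.398  0.016] min [ 0.382 -0.485 -0.007] max [ 0.594 -0.316  0.07 ]
top tray_a 0.32 531 med [ 0.788 -0.174  0.007] min [ 0.718 -0.287 -0.004] max [ 0.868 -0.11   0.019]
top tray_b 0.98 2992 med [ 0.372 -0.707  0.018] min [ 0.252 -0.787 -0.007] max [ 0.485 -0.61   0.058]
top tray_b 0.6 2905 med [0.47  0.388 0.013] min [ 0.363  0.301 -0.007] max [0.576 0.487 0.058]
top tray_b 0.56 2360 med [ 0.475 -0.398  0.016] min [ 0.382 -0.485 -0.007] max [ 0.594 -0.316  0.07 ]
top tray_b 0.32 531 med [ 0.788 -0.174  0.007] min [ 0.718 -0.287 -0.004] max [ 0.868 -0.11   0.019]
top plate0 0.71 180 med [ 0.553 -0.401  0.072] min [ 0.542 -0.456 -0.001] max [ 0.564 -0.351  0.078]
top strap 0.66 576 med [ 0
[... 4710 characters left out ...]
7.2 211.4]
scene slot2 0.74 [261.5 216.1]
scene slot2 0.67 [278.9 204.8]
scene slot2 0.63 [286.7 195.4]
scene slot3 0.92 [267.2 211.4]
scene slot3 0.74 [261.5 216.1]
scene slot3 0.67 [278.9 204.8]
scene slot3 0.63 [286.7 195.4]
scene screw_axis 0.8 [303.  175.6]
scene screw_axis 0.72 [251.7 208. ]
scene screw_axis 0.64 [368.8 139.8]
scene strap_knob 0.95 [254.8 207.8]
scene wrench_grip 0.78 [344.8 151.7]
scene wrench_grip 0.35 [187.1 252.2]
scene tray_a 0.92 [370.5 140.3]
scene tray_a 0.82 [185.1 252.6]
scene tray_a 0.67 [ 74.  280.5]
scene tray_b 0.92 [370.5 140.3]
scene tray_b 0.82 [185.1 252.6]
scene tray_b 0.67 [ 74.  280.5]
scene plate0 0.79 [197.3 271.8]
scene plate0 0.67 [193.2 255.4]
```

Run:
```python
import cv2
a=cv2.imread("pics/top0.png")[195:285,75:405]; cv2.imwrite("pics/crop0.png",cv2.resize(a[:,120:330],None,fx=3.8,fy=3.8,interpolation=cv2.INTER_CUBIC))
```

```text
(no output)
```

View pics/crop0.png

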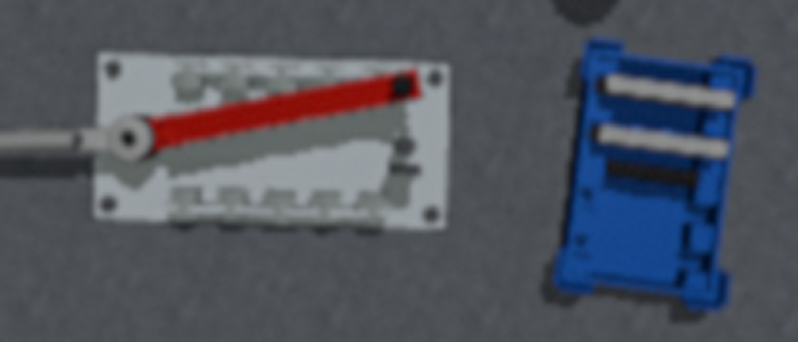

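```bash
cat > meas.py <<'E'
from h import *
def rect(pts):
    c,(w,h),a=cv2.minAreaRect((pts*1000).astype(np.float32)); 
    if w<h: w,h=h,w; a+=90
    return np.round(c,1),round(w,1),round(h,1),round((a+90)%180-90,2)
def carrier(d):
    hsv=cv2.cvtColor(d["img"],cv2.COLOR_BGR2HSV)
    W=cloud(d); roi=(W[...,0]>.40)&(W[...,0]<.62)&(W[...,1]>-.27)&(W[...,1]<.1)
    m=roi&(hsv[...,1]<45)&(hsv[...,2]>105)
    m=cv2.morphologyEx(m.astype(np.uint8),cv2.MORPH_OPEN,np.ones((3,3)))
    n,l,st,_=cv2.connectedComponentsWithStats(m); i=1+np.argmax(st[1:,4]); v,u=np.nonzero(l==i)
    P=np.array([ray(d,a,b,.008)[:2] for a,b in zip(u,v)]); return rect(P)
def tray(d,x,y,r=.17):
    hsv=cv2.cvtColor(d["img"],cv2.COLOR_BGR2HSV); W=cloud(d)
    m=(np.hypot(W[...,0]-x,W[...,1]-y)<r)&(hsv[...,0]>105)&(hsv[...,0]<125)&(hsv[...,1]>150)
    o={}
    for nm,mm,z in(("rim",m&(W[...,2]>.036)&(W[...,2]<.049),.044),("lug",m&(W[...,2]>.036),.055)):
        v,u=np.nonzero(mm); P=np.array([ray(d,a,b,W[b,a,2])[:2] for a,b in zip(u,v)]); o[nm]=rect(P),len(P)
    return o
E
python3 - <<'E'
from meas import *
for c in("top","scene"):
    d=dict(np.load(c+".npz"))
    print(c,carrier(d)); print(tray(d,.47,.39)); print(tray(d,.475,-.4))
    hsv=cv2.cvtColor(d["img"],cv2.COLOR_BGR2HSV); W=cloud(d)
    k=(W[...,2]>.112)&(W[...,1]>-.3)&(W[...,1]<.1)&(W[...,0]>.4)&(W[...,0]<.65); print("knob",np.mean(W[k],0).round(4),k.sum())
    P=W[(W[...,2]>.064)&(W[...,2]<.085)&(abs(W[...,1]+.4)<.09)&(abs(W[...,0]-.53)<.06)&(hsv[...,1]<90)]
    for s in (P[P[:,0]>.536],P[P[:,0]<=.536]): print("plate",rect(s[:,:2]),len(s),s.mean(0).round(4))
    P=W[(W[...,2]>.065)&(W[...,2]<.1)&(abs(W[...,1]-.18)<.1)&(abs(W[...,0]-.5)<.05)]
    l=cv2.fitLine(P[:,:2].astype(np.float32),cv2.DIST_L2,0,.01,.01).ravel(); print("wrench",l.round(4),P[:,1].max().round(4))
E
```

```text
top (array([499.9, -86.6]), 293.9, 131.1, -88.72)
{'rim': ((array([470.3, 379.2]), 196.5, 135.5, 6.59), 657), 'lug': ((array([469.7, 379.3]), 200.1, 138.8, 6.77), 772)}
{'rim': ((array([ 490.2, -393.9]), 194.7, 131.6, -6.28), 518), 'lug': ((array([ 487.7, -393.4]), 200.6, 136.9, -6.41), 629)}
knob [ 0.5525 -0.1897  0.1231] 30
plate (array([ 553.7, -400.4]), 98.3, 12.1, 83.0) 140 [ 0.5537 -0.3996  0.0729]
plate (array([ 514.8, -395.8]), 99.5, 11.9, 83.61) 140 [ 0.5149 -0.3951  0.0729]
wrench [ 0.0455 -0.999   0.5007  0.178 ] 0.2665
scene (array([515.2, -89.1]), 370.4, 221.2, 89.96)
{'rim': ((array([473.4, 380.8]), 199.4, 138.4, 6.73), 400), 'lug': ((array([475.9, 353. ]), 202.7, 195.4, 6.24), 482)}
{'rim': ((array([ 490.3, -392.1]), 201.8, 134.1, -6.05), 540), 'lug': ((array([ 490.2, -392.8]), 204.1, 136.7, -6.45), 671)}
knob [ 0.5571 -0.1908  0.1208] 37
plate (array([ 556., -400.]), 99.3, 16.9, 83.29) 191 [ 0.5575 -0.4014  0.0717]
plate (array([ 518.3, -396.1]), 98.7, 19.6, 85.53) 192 [ 0.5188 -0.3967  0.0715]
wrench [ 0.0342 -0.9994  0.5076  0.1784] 0.2704
```

```bash
cat >> meas.py <<'E'
def ortho(d,z,x0,x1,y0,y1,s=2.0):
    # px: col grows with -y, row grows with -x ; s px/mm
    h=int((x1-x0)*1000*s); w=int((y1-y0)*1000*s); 
    src=np.float32([proj(d,[x,y,z]) for x,y in((x1,y1),(x1,y0),(x0,y0),(x0,y1))]); dst=np.float32([(0,0),(w,0),(w,h),(0,h)])
    o=cv2.warpPerspective(d["img"],cv2.getPerspectiveTransform(src,dst),(w,h),flags=cv2.INTER_CUBIC)
    for k in range(int(np.ceil(x0*50)),int(x1*50)+1):
        r=int((x1-k/50)*1000*s); cv2.line(o,(0,r),(w,r),(0,255,255) if k%5==0 else (0,140,0),1)
    for k in range(int(np.ceil(y0*50)),int(y1*50)+1):
        c=int((y1-k/50)*1000*s); cv2.line(o,(c,0),(c,h),(0,255,255) if k%5==0 else (0,140,0),1)
    return o
E
python3 - <<'E'
from meas import *
d=dict(np.load("top.npz"))
cv2.imwrite("pics/o8.png",ortho(d,.008,.41,.59,-.25,.09,2.3)); cv2.imwrite("pics/o45.png",ortho(d,.045,.41,.59,-.25,.09,2.3))
W=cloud(d); k=(W[...,2]>.035)&(W[...,2]<.058)&(W[...,1]>-.19)&(W[...,1]<.04)&(abs(W[...,0]-.5)<.1)
P=W[k]; lo=P[P[:,0]<.5]; hi=P[P[:,0]>.5]
for q in(lo,hi): print(rect(q[:,:2]),len(q))
hd=(W[...,2]>.078)&(W[...,2]<.092)&(np.hypot(W[...,0]-.5,W[...,1]-.028)<.03); print(W[hd].mean(0),hd.sum(),rect(W[hd][:,:2]))
E
```

```text
(array([469.6, -87.8]), 200.2, 50.5, 87.66) 286
(array([560.2, -75.1]), 198.3, 61.3, -69.95) 252
[0.50807808 0.02503447 0.0828712 ] 138 (array([508.8,  30.5]), 54.1, 32.4, -88.58)
```

View pics/o8.png

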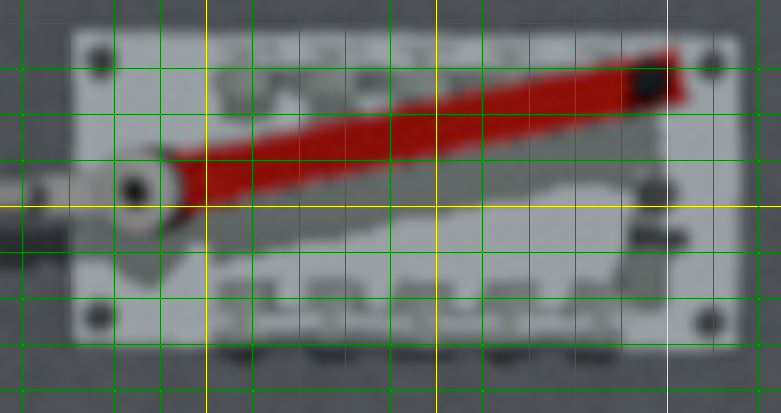

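View pics/o45.png

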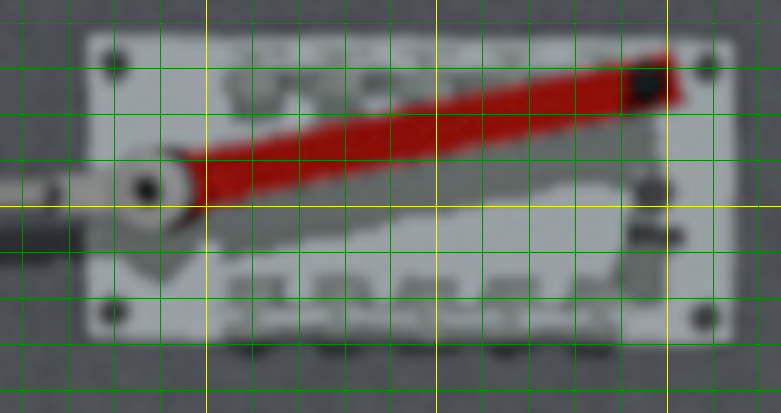

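The corner holes put the carrier origin at about (0.5065, -0.0945) with yaw about -0.45°, and the pivot at about (0.507, 0.021). The strap is at about 0.21 rad, and the knob is at about (0.5525, -0.190). I start with the knob.

Run:
```python
from h import *
delta([.5525,-.190,.175],np.radians(12.2))
```

```text
t 2.4 TCP [0.265  0.5661 0.4047] xaxis [-0.e+00 -1.e-04 -1.e+00] jawyaw 64.92 shift mm (tool now) [  58.7 -580.9 -562.9] rx deg 52.72
```

>>> arm_command:
  motion:
    - {"rx":7.5}
    - {"rx":7.5}
    - {"rx":7.5}
    - {"rx":7.5}
    - {"rx":7.5}
    - {"rx":7.5}
    - {"rx":7.8}
    - {"fingers":50}
  squeeze: 15

```text
invalid input at $.motion[0]: expected keys rx, ry, rz, x, y, z, fingers
```

Run:
```python
from h import *
delta([.5525,-.190,.175],np.radians(12.2))
```

```text
t 2.4 TCP [0.265  0.5661 0.4047] xaxis [-0.e+00 -1.e-04 -1.e+00] jawyaw 64.92 shift mm (tool now) [  58.7 -580.9 -562.9] rx deg 52.72
```

>>> arm_command:
  motion:
    - {"rx":7.5,"ry":0,"rz":0,"x":0,"y":0,"z":0,"fingers":50}
    - {"rx":7.5,"ry":0,"rz":0,"x":0,"y":0,"z":0,"fingers":50}
    - {"rx":7.5,"ry":0,"rz":0,"x":0,"y":0,"z":0,"fingers":50}
    - {"rx":7.5,"ry":0,"rz":0,"x":0,"y":0,"z":0,"fingers":50}
    - {"rx":7.5,"ry":0,"rz":0,"x":0,"y":0,"z":0,"fingers":50}
    - {"rx":7.5,"ry":0,"rz":0,"x":0,"y":0,"z":0,"fingers":50}
    - {"rx":7.5,"ry":0,"rz":0,"x":0,"y":0,"z":0,"fingers":50}
    - {"rx":0,"ry":0,"rz":0,"x":0,"y":0,"z":0,"fingers":50}
  squeeze: 15

```text
t: 3.2
eef_pos: [0.265, 0.566, 0.4047]
orientation: [-0.169, 1.564, 0.169]
force: [-1.0, -1.1, 0.5]
finger_gap: 0.546
```

Run:
```python
from h import *
delta([.5525,-.190,.175],np.radians(12.2))
```

```text
t 3.2 TCP [0.265  0.566  0.4047] xaxis [ 0. -0. -1.] jawyaw 12.31 shift mm (tool now) [  58.7 -800.   119.8] rx deg 0.11
```

>>> arm_command:
  motion:
    - {"rx":0,"ry":0,"rz":0,"x":0,"y":-40,"z":6,"fingers":50}
    - {"rx":0,"ry":0,"rz":0,"x":0,"y":-40,"z":6,"fingers":50}
    - {"rx":0,"ry":0,"rz":0,"x":0,"y":-40,"z":6,"fingers":50}
    - {"rx":0,"ry":0,"rz":0,"x":0,"y":-40,"z":6,"fingers":50}
    - {"rx":0,"ry":0,"rz":0,"x":0,"y":-40,"z":6,"fingers":50}
    - {"rx":0,"ry":0,"rz":0,"x":0,"y":-40,"z":6,"fingers":50}
    - {"rx":0,"ry":0,"rz":0,"x":0,"y":-40,"z":6,"fingers":50}
    - {"rx":0,"ry":0,"rz":0,"x":0,"y":-40,"z":6,"fingers":50}

```text
t: 4.0
eef_pos: [0.3809, 0.2624, 0.4049]
orientation: [-0.174, 1.563, 0.174]
force: [0.3, -0.5, -0.2]
finger_gap: 0.543
```

>>> arm_command:
  motion:
    - {"rx":0,"ry":0,"rz":0,"x":0,"y":-40,"z":6,"fingers":50}
    - {"rx":0,"ry":0,"rz":0,"x":0,"y":-40,"z":6,"fingers":50}
    - {"rx":0,"ry":0,"rz":0,"x":0,"y":-40,"z":6,"fingers":50}
    - {"rx":0,"ry":0,"rz":0,"x":0,"y":-40,"z":6,"fingers":50}
    - {"rx":0,"ry":0,"rz":0,"x":0,"y":-40,"z":6,"fingers":50}
    - {"rx":0,"ry":0,"rz":0,"x":0,"y":-40,"z":6,"fingers":50}
    - {"rx":0,"ry":0,"rz":0,"x":0,"y":-40,"z":6,"fingers":50}
    - {"rx":0,"ry":0,"rz":0,"x":0,"y":-40,"z":6,"fingers":50}

```text
t: 4.8
eef_pos: [0.4967, -0.0401, 0.405]
orientation: [-0.173, 1.563, 0.173]
force: [0.2, 0.2, 0.7]
finger_gap: 0.542
```

>>> arm_command:
  motion:
    - {"rx":0,"ry":0,"rz":0,"x":0,"y":-40,"z":6,"fingers":50}
    - {"rx":0,"ry":0,"rz":0,"x":0,"y":-40,"z":6,"fingers":50}
    - {"rx":0,"ry":0,"rz":0,"x":0,"y":-40,"z":6,"fingers":50}
    - {"rx":0,"ry":0,"rz":0,"x":0,"y":-40,"z":6,"fingers":50}
    - {"rx":0,"ry":0,"rz":0,"x":0,"y":0,"z":0,"fingers":50}

```text
t: 5.3
eef_pos: [0.5554, -0.1931, 0.4047]
orientation: [-0.172, 1.563, 0.17]
force: [0.3, -0.4, 0.1]
finger_gap: 0.549
```

Run:
```python
from meas import *
delta([.5525,-.190,.112],np.radians(12.2))
for c in("top","scene"):
    d=arm.get_image(c); cv2.imwrite(f"pics/{c}1.png",d["img"][150:300,200:420] if c=="top" else d["img"][100:300,150:400])
    s,p,R=T(); print(proj(d,p+R.apply([.19,0,0])),proj(d,[.5525,-.19,.125]))
```

```text
t 5.3 TCP [ 0.5554 -0.1931  0.4047] xaxis [ 0.0014 -0.0016 -1.    ] jawyaw 12.49 shift mm (tool now) [121.7   3.9  -2.3] rx deg 0.29
[302.16194936 215.43450243] [300.61241045 216.9949747 ]
[253.66795144 183.23114371] [254.88612575 204.83158782]
```

Run:
```python
import cv2
for c in("top","scene"):
    a=cv2.imread(f"pics/{c}1.png"); cv2.imwrite(f"pics/{c}1b.png",cv2.resize(a,None,fx=3,fy=3,interpolation=cv2.INTER_CUBIC))
```

```text
(no output)
```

View pics/scene1b.png

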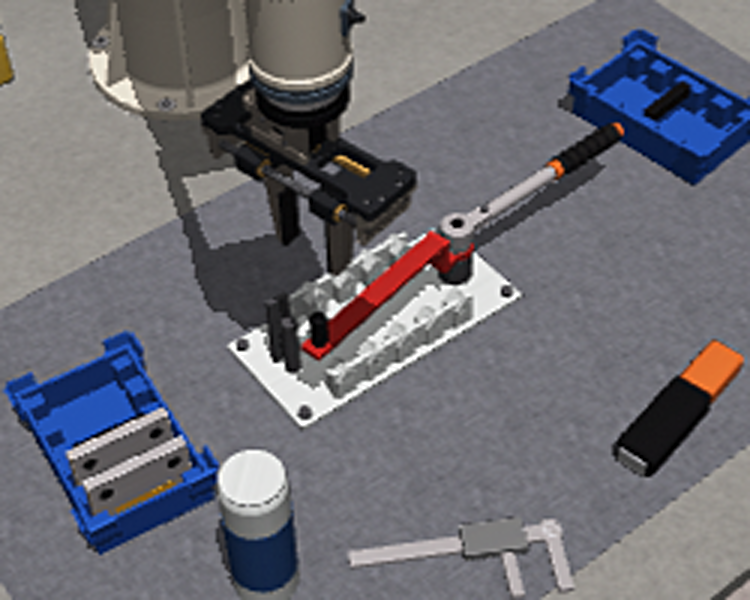

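>>> arm_command:
  motion:
    - {"rx":0,"ry":0,"rz":0,"x":30,"y":4,"z":-2,"fingers":50}
    - {"rx":0,"ry":0,"rz":0,"x":30,"y":0,"z":0,"fingers":50}
    - {"rx":0,"ry":0,"rz":0,"x":30,"y":0,"z":0,"fingers":50}
    - {"rx":0,"ry":0,"rz":0,"x":29,"y":0,"z":0,"fingers":50}
    - {"rx":0,"ry":0,"rz":0,"x":0,"y":0,"z":0,"fingers":50}

```text
t: 5.9
eef_pos: [0.5495, -0.184, 0.2825]
orientation: [-0.17, 1.57, 0.175]
force: [-0.1, 1.1, 0.9]
finger_gap: 0.546
```

>>> arm_command:
  motion:
    - {"rx":0,"ry":0,"rz":0,"x":0,"y":0,"z":0,"fingers":10}
    - {"rx":0,"ry":0,"rz":0,"x":0,"y":0,"z":0,"fingers":10}
    - {"rx":0,"ry":0,"rz":0,"x":0,"y":0,"z":0,"fingers":10}
    - {"rx":0,"ry":0,"rz":0,"x":0,"y":0,"z":0,"fingers":10}
    - {"rx":0,"ry":0,"rz":0,"x":0,"y":0,"z":0,"fingers":10}
  squeeze: 10

```text
t: 6.4
eef_pos: [0.5517, -0.1861, 0.2868]
orientation: [-0.171, 1.563, 0.17]
force: [-0.4, 1.1, 5.9]
finger_gap: 0.196
```

Run:
```python
from meas import *
s,p,R=T(); print(s["finger_gap"]*92,np.round(p,4),s["force"])
d=arm.get_image("scene"); cv2.imwrite("pics/s2.png",cv2.resize(d["img"][140:260,190:350],None,fx=4,fy=4))
piv=np.array([.507,.021]); r=p[:2]-piv; print(np.linalg.norm(r),np.degrees(np.arctan2(r[0],-r[1])))
```

```text
18.03258954671794 [ 0.5517 -0.1861  0.2868] [-0.40659151  1.08719753  5.91559872]
0.2118188489045836 12.176859391807424
```

View pics/s2.png

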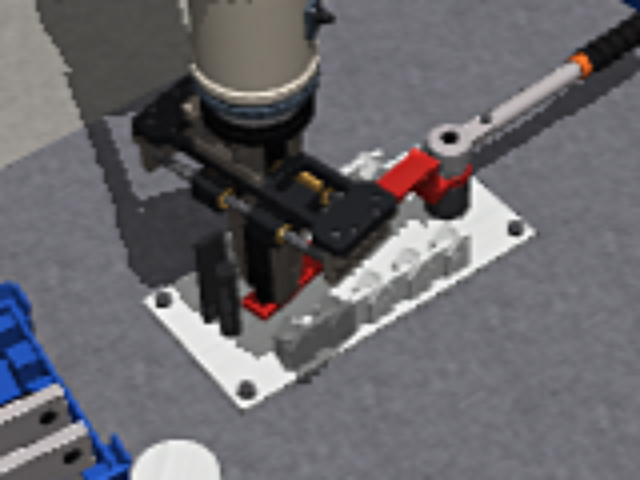

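>>> arm_command:
  motion:
    - {"rx":-4,"ry":0,"rz":0,"x":0,"y":0.5,"z":14.9,"fingers":10}
    - {"rx":-4,"ry":0,"rz":0,"x":0,"y":0.5,"z":14.9,"fingers":10}
    - {"rx":-4,"ry":0,"rz":0,"x":0,"y":0.5,"z":14.9,"fingers":10}
    - {"rx":-4,"ry":0,"rz":0,"x":0,"y":0.5,"z":14.9,"fingers":10}
    - {"rx":-4,"ry":0,"rz":0,"x":0,"y":0.5,"z":14.9,"fingers":10}
    - {"rx":-4,"ry":0,"rz":0,"x":0,"y":0.5,"z":14.9,"fingers":10}
    - {"rx":-4,"ry":0,"rz":0,"x":0,"y":0.5,"z":14.9,"fingers":10}
    - {"rx":-4,"ry":0,"rz":0,"x":0,"y":0.5,"z":14.9,"fingers":10}

```text
t: 7.25
eef_pos: [0.6558, -0.1301, 0.2868]
orientation: [-0.609, 1.483, 0.607]
force: [-1.4, -0.2, 6.3]
finger_gap: 0.198
```

Run:
```python
from meas import *
s,p,R=T(); print(s["finger_gap"]*92,np.round(p,4),s["force"])
piv=np.array([.507,.021]); r=p[:2]-piv; print(np.linalg.norm(r),np.degrees(np.arctan2(r[0],-r[1])))
```

```text
18.22712828575461 [ 0.6558 -0.1301  0.2868] [-1.40864929 -0.2037128   6.33824757]
0.2121135842902519 44.56040628114142
```

Going well, so I continue the arc.

>>> arm_command:
  motion:
    - {"rx":-4,"ry":0,"rz":0,"x":0,"y":0.5,"z":14.9,"fingers":10}
    - {"rx":-4,"ry":0,"rz":0,"x":0,"y":0.5,"z":14.9,"fingers":10}
    - {"rx":-4,"ry":0,"rz":0,"x":0,"y":0.5,"z":14.9,"fingers":10}
    - {"rx":-4,"ry":0,"rz":0,"x":0,"y":0.5,"z":14.9,"fingers":10}
    - {"rx":-4,"ry":0,"rz":0,"x":0,"y":0.5,"z":14.9,"fingers":10}
    - {"rx":-4,"ry":0,"rz":0,"x":0,"y":0.5,"z":14.9,"fingers":10}
    - {"rx":-4,"ry":0,"rz":0,"x":0,"y":0.5,"z":14.9,"fingers":10}
    - {"rx":0,"ry":0,"rz":0,"x":0,"y":0,"z":0,"fingers":10}

```text
t: 8.05
eef_pos: [0.71, -0.0406, 0.2867]
orientation: [-0.983, 1.336, 0.982]
force: [-0.5, -0.1, 6.2]
finger_gap: 0.191
```

>>> arm_command:
  motion:
    - {"rx":0,"ry":0,"rz":0,"x":0,"y":0,"z":0,"fingers":40}
    - {"rx":0,"ry":0,"rz":0,"x":0,"y":0,"z":0,"fingers":40}
    - {"rx":0,"ry":0,"rz":0,"x":0,"y":0,"z":0,"fingers":40}
    - {"rx":0,"ry":0,"rz":0,"x":-30,"y":0,"z":0,"fingers":40}
    - {"rx":0,"ry":0,"rz":0,"x":-30,"y":0,"z":0,"fingers":40}
    - {"rx":0,"ry":0,"rz":0,"x":-30,"y":0,"z":0,"fingers":40}
    - {"rx":0,"ry":0,"rz":0,"x":-20,"y":0,"z":0,"fingers":40}
    - {"rx":0,"ry":0,"rz":0,"x":0,"y":0,"z":0,"fingers":40}

```text
t: 8.85
eef_pos: [0.7099, -0.0425, 0.3991]
orientation: [-0.982, 1.335, 0.976]
force: [1.0, 0.1, 0.4]
finger_gap: 0.435
```

Run:
```python
from meas import *
delta([.5537,-.400,.18],np.radians(-6.4))
d=arm.get_image("scene"); cv2.imwrite("pics/s3.png",d["img"])
d=arm.get_image("top"); np.savez("top3.npz",**d); cv2.imwrite("pics/o3.png",ortho(d,.078,.41,.64,-.47,-.32,3.2))
d0=dict(np.load("top.npz")); W=cloud(d0)
for x0 in(.553,.515):
    k=(abs(W[...,2]-.074)<.008)&(abs(W[...,0]-x0)<.015)&(abs(W[...,1]+.398)<.07); v,u=np.nonzero(k)
    P=np.array([ray(d0,a,b,.074)[:2] for a,b in zip(u,v)]); print(P.mean(0),rect(P), (P.max(0)+P.min(0))/2)
```

```text
t 8.85 TCP [ 0.7099 -0.0425  0.3991] xaxis [ 5.3e-03 -4.0e-04 -1.0e+00] jawyaw 72.39 shift mm (tool now) [  47.4   41.  -388.1] rx deg 78.79
[ 0.55365315 -0.39976358] (array([ 553.6, -399.5]), 98.4, 12.2, 83.13) [ 0.55386074 -0.39895195]
[ 0.51483284 -0.39600998] (array([ 514.7, -396.2]), 99.1, 11.9, 83.68) [ 0.51518374 -0.3964493 ]
```

View pics/s3.png

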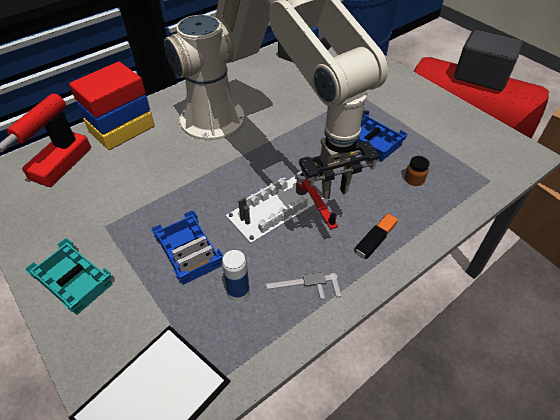

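View pics/o3.png

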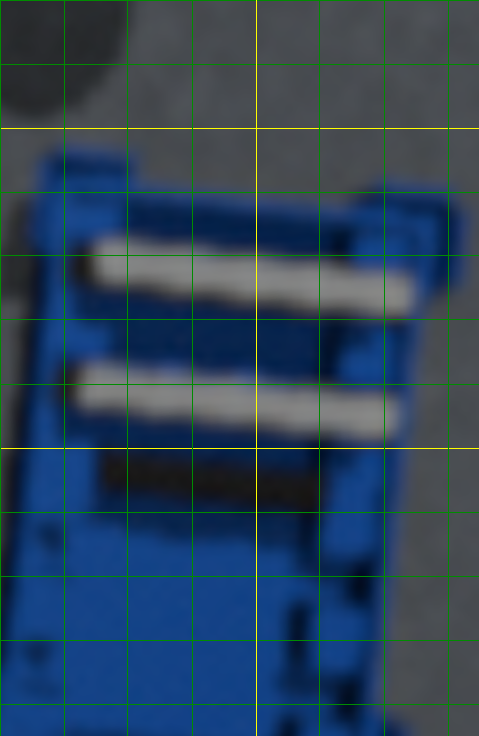

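Run:
```python
from meas import *
W=cloud(dict(np.load("top.npz"))); k=(W[...,2]>.155)&(np.hypot(W[...,0]-.69,W[...,1]+.35)<.06); print(W[k].mean(0),rect(W[k][:,:2]))
delta([.5537,-.3995,.18],np.radians(-6.5))
```

```text
[ 0.69068001 -0.35536903  0.16770428] (array([ 690.7, -356.3]), 56.5, 55.2, 86.67)
t 8.95 TCP [ 0.709  -0.0424  0.3952] xaxis [-1.e-04 -0.e+00 -1.e+00] jawyaw 72.39 shift mm (tool now) [  44.3   40.  -387.4] rx deg 78.89
```

>>> arm_command:
  motion:
    - {"rx":8,"ry":0,"rz":0,"x":0,"y":0,"z":0,"fingers":22}
    - {"rx":8,"ry":0,"rz":0,"x":0,"y":0,"z":0,"fingers":22}
    - {"rx":8,"ry":0,"rz":0,"x":0,"y":0,"z":0,"fingers":22}
    - {"rx":8,"ry":0,"rz":0,"x":0,"y":0,"z":0,"fingers":22}
    - {"rx":8,"ry":0,"rz":0,"x":0,"y":0,"z":0,"fingers":22}
    - {"rx":8,"ry":0,"rz":0,"x":0,"y":0,"z":0,"fingers":22}
    - {"rx":8,"ry":0,"rz":0,"x":0,"y":0,"z":0,"fingers":22}
    - {"rx":8,"ry":0,"rz":0,"x":0,"y":0,"z":0,"fingers":22}

```text
t: 9.75
eef_pos: [0.7087, -0.0422, 0.3932]
orientation: [-0.11, 1.571, 0.111]
force: [0.1, -0.1, -0.5]
finger_gap: 0.235
```

>>> arm_command:
  motion:
    - {"rx":8,"ry":0,"rz":0,"x":0,"y":0,"z":0,"fingers":22}
    - {"rx":7,"ry":0,"rz":0,"x":0,"y":0,"z":0,"fingers":22}
    - {"rx":0,"ry":0,"rz":0,"x":0,"y":0,"z":0,"fingers":22}

```text
t: 10.05
eef_pos: [0.7088, -0.0422, 0.3934]
orientation: [0.092, 1.572, -0.092]
force: [0.2, -0.2, -0.5]
finger_gap: 0.236
```

Run:
```python
from meas import *
delta([.5537,-.3995,.18],np.radians(-6.5))
```

```text
t 10.05 TCP [ 0.7088 -0.0422  0.3934] xaxis [-3.1e-03  2.0e-04 -1.0e+00] jawyaw -6.69 shift mm (tool now) [  42.8 -372.9 -112.3] rx deg -0.19
```

>>> arm_command:
  motion:
    - {"rx":0,"ry":0,"rz":0,"x":0,"y":-40,"z":-18,"fingers":22}
    - {"rx":0,"ry":0,"rz":0,"x":0,"y":-45,"z":-18,"fingers":22}
    - {"rx":0,"ry":0,"rz":0,"x":0,"y":-46,"z":-18,"fingers":22}
    - {"rx":0,"ry":0,"rz":0,"x":0,"y":-46,"z":-18,"fingers":22}
    - {"rx":0,"ry":0,"rz":0,"x":0,"y":-46,"z":-18,"fingers":22}
    - {"rx":0,"ry":0,"rz":0,"x":0,"y":-46,"z":-12,"fingers":22}
    - {"rx":0,"ry":0,"rz":0,"x":0,"y":-46,"z":-5,"fingers":22}
    - {"rx":0,"ry":0,"rz":0,"x":0,"y":-46,"z":-5,"fingers":22}

```text
t: 10.85
eef_pos: [0.5554, -0.3895, 0.3946]
orientation: [0.088, 1.57, -0.087]
force: [0.8, 0.1, 0.4]
finger_gap: 0.238
```

>>> arm_command:
  motion:
    - {"rx":0,"ry":0,"rz":0,"x":0,"y":-12,"z":0,"fingers":22}
    - {"rx":0,"ry":0,"rz":0,"x":0,"y":0,"z":0,"fingers":22}
    - {"rx":0,"ry":0,"rz":0,"x":0,"y":0,"z":0,"fingers":22}

```text
t: 11.15
eef_pos: [0.5553, -0.3989, 0.3947]
orientation: [0.09, 1.57, -0.088]
force: [0.0, -0.2, 0.4]
finger_gap: 0.241
```

Run:
```python
from meas import *
delta([.5537,-.3995,.12],np.radians(-6.5))
```

```text
t 11.15 TCP [ 0.5553 -0.3989  0.3947] xaxis [-0.0011  0.0015 -1.    ] jawyaw -6.5 shift mm (tool now) [103.7  -0.9  -1.3] rx deg -0.0
```

>>> arm_command:
  motion:
    - {"rx":0,"ry":0,"rz":0,"x":34,"y":-1,"z":-1,"fingers":22}
    - {"rx":0,"ry":0,"rz":0,"x":35,"y":0,"z":0,"fingers":22}
    - {"rx":0,"ry":0,"rz":0,"x":35,"y":0,"z":0,"fingers":22}
    - {"rx":0,"ry":0,"rz":0,"x":0,"y":0,"z":0,"fingers":22}
    - {"rx":0,"ry":0,"rz":0,"x":0,"y":0,"z":0,"fingers":22}

```text
t: 11.65
eef_pos: [0.5547, -0.3993, 0.2919]
orientation: [0.089, 1.57, -0.088]
force: [1.0, -0.7, -0.1]
finger_gap: 0.237
```

Run:
```python
from meas import *
delta([.5537,-.3995,.067],np.radians(-6.5))
d=arm.get_image("scene"); cv2.imwrite("pics/s4.png",cv2.resize(d["img"][170:320,110:290],None,fx=4,fy=4,interpolation=cv2.INTER_CUBIC))
```

```text
t 11.65 TCP [ 0.5547 -0.3993  0.2919] xaxis [-9.e-04  9.e-04 -1.e+00] jawyaw -6.46 shift mm (tool now) [53.9 -0.4 -1. ] rx deg 0.04
```

View pics/s4.png

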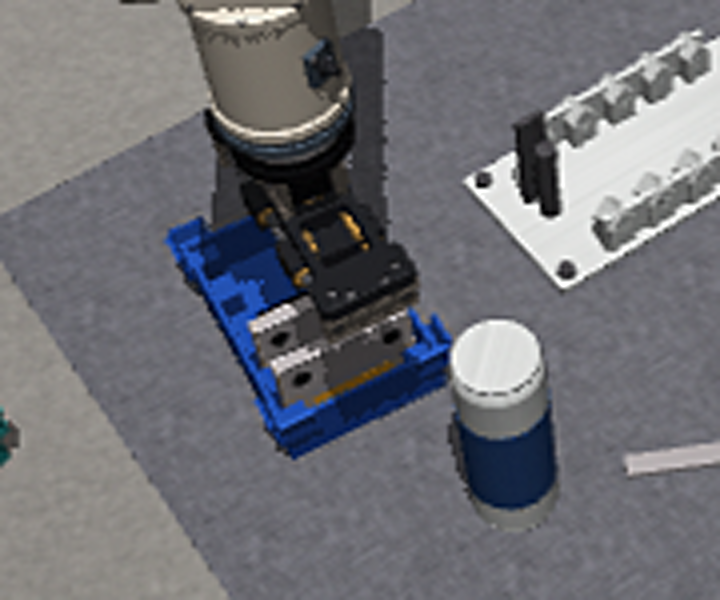

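>>> arm_command:
  motion:
    - {"rx":0,"ry":0,"rz":0,"x":10,"y":0,"z":-1,"fingers":22}
    - {"rx":0,"ry":0,"rz":0,"x":10,"y":0,"z":0,"fingers":22}
    - {"rx":0,"ry":0,"rz":0,"x":10,"y":0,"z":0,"fingers":22}
    - {"rx":0,"ry":0,"rz":0,"x":0,"y":0,"z":0,"fingers":22}

```text
t: 12.1
eef_pos: [0.5525, -0.4002, 0.26]
orientation: [0.091, 1.571, -0.089]
force: [0.1, 0.0, -1.3]
finger_gap: 0.239
```

>>> arm_command:
  motion:
    - {"rx":0,"ry":0,"rz":0,"x":6,"y":0,"z":0,"fingers":22}
    - {"rx":0,"ry":0,"rz":0,"x":6,"y":0,"z":0,"fingers":22}
    - {"rx":0,"ry":0,"rz":0,"x":6,"y":0,"z":0,"fingers":22}
    - {"rx":0,"ry":0,"rz":0,"x":4,"y":0,"z":0,"fingers":22}
    - {"rx":0,"ry":0,"rz":0,"x":0,"y":0,"z":0,"fingers":22}

```text
t: 12.6
eef_pos: [0.5529, -0.4004, 0.2389]
orientation: [0.091, 1.57, -0.09]
force: [0.2, -0.3, 0.6]
finger_gap: 0.242
```

>>> arm_command:
  motion:
    - {"rx":0,"ry":0,"rz":0,"x":0,"y":0,"z":0,"fingers":4}
    - {"rx":0,"ry":0,"rz":0,"x":0,"y":0,"z":0,"fingers":4}
    - {"rx":0,"ry":0,"rz":0,"x":0,"y":0,"z":0,"fingers":4}
    - {"rx":0,"ry":0,"rz":0,"x":0,"y":0,"z":0,"fingers":4}
  squeeze: 40

```text
t: 13.0
eef_pos: [0.5532, -0.4006, 0.2398]
orientation: [0.09, 1.569, -0.09]
force: [-0.0, -0.4, -1.4]
finger_gap: 0.124
```

Run:
```python
from meas import *
delta([.5537,-.3995,.067],np.radians(-6.5))
s=arm.read_state(); print(s["finger_gap"]*92,s["force"])
d=arm.get_image("scene"); cv2.imwrite("pics/s5.png",cv2.resize(d["img"][170:320,110:290],None,fx=4,fy=4,interpolation=cv2.INTER_CUBIC))
```

```text
t 13.0 TCP [ 0.5532 -0.4006  0.2398] xaxis [ 3.e-04 -2.e-04 -1.e+00] jawyaw -6.59 shift mm (tool now) [1.8 1.2 0.4] rx deg -0.09
11.433395697492283 [-0.0085542  -0.42220269 -1.42017063]
```

View pics/s5.png

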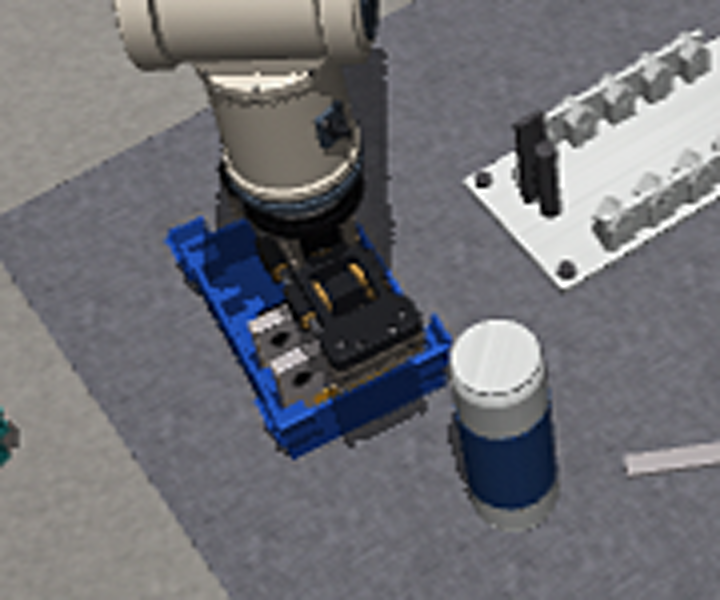

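>>> arm_command:
  motion:
    - {"rx":0,"ry":0,"rz":0,"x":-10,"y":0,"z":0,"fingers":4}
    - {"rx":0,"ry":0,"rz":0,"x":-20,"y":0,"z":0,"fingers":4}
    - {"rx":0,"ry":0,"rz":0,"x":-20,"y":0,"z":0,"fingers":4}
    - {"rx":0,"ry":0,"rz":0,"x":-25,"y":0,"z":0,"fingers":4}
    - {"rx":0,"ry":0,"rz":0,"x":-25,"y":0,"z":0,"fingers":4}
    - {"rx":0,"ry":0,"rz":0,"x":-25,"y":0,"z":0,"fingers":4}
    - {"rx":0,"ry":0,"rz":0,"x":-25,"y":0,"z":0,"fingers":4}
    - {"rx":0,"ry":0,"rz":0,"x":0,"y":0,"z":0,"fingers":4}

```text
t: 13.85
eef_pos: [0.5536, -0.4009, 0.3936]
orientation: [0.088, 1.564, -0.093]
force: [0.6, -1.3, -5.5]
finger_gap: 0.126
```

Run:
```python
from meas import *
delta([.5052,-.1135,.22],np.radians(89.55))
d=arm.get_image("scene"); cv2.imwrite("pics/s6.png",cv2.resize(d["img"][120:300,110:290],None,fx=3,fy=3,interpolation=cv2.INTER_CUBIC))
```

```text
t 13.85 TCP [ 0.5536 -0.4009  0.3936] xaxis [ 0.0044 -0.0032 -1.    ] jawyaw -6.58 shift mm (tool now) [  1.5 280.  -81.1] rx deg 83.87
```

View pics/s6.png

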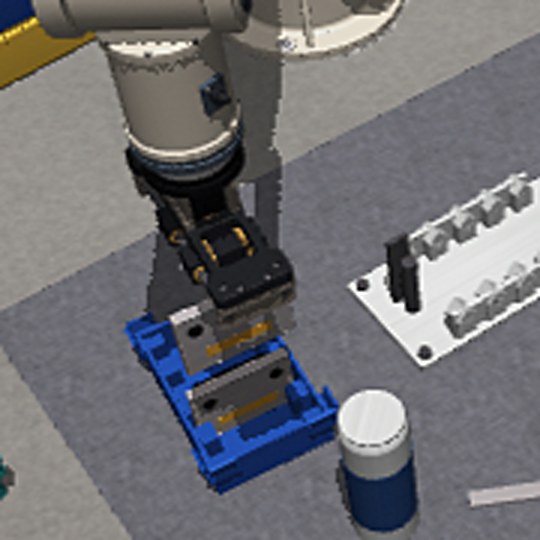

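>>> arm_command:
  motion:
    - {"rx":0,"ry":0,"rz":0,"x":0,"y":35,"z":-10,"fingers":4}
    - {"rx":0,"ry":0,"rz":0,"x":0,"y":35,"z":-10,"fingers":4}
    - {"rx":0,"ry":0,"rz":0,"x":0,"y":35,"z":-10,"fingers":4}
    - {"rx":0,"ry":0,"rz":0,"x":0,"y":35,"z":-10,"fingers":4}
    - {"rx":0,"ry":0,"rz":0,"x":0,"y":35,"z":-10,"fingers":4}
    - {"rx":0,"ry":0,"rz":0,"x":0,"y":35,"z":-10,"fingers":4}
    - {"rx":0,"ry":0,"rz":0,"x":0,"y":35,"z":-10,"fingers":4}
    - {"rx":0,"ry":0,"rz":0,"x":0,"y":35,"z":-10,"fingers":4}

```text
t: 14.7
eef_pos: [0.5045, -0.1117, 0.3879]
orientation: [0.091, 1.572, -0.09]
force: [-0.2, 0.5, -5.7]
finger_gap: 0.131
```

>>> arm_command:
  motion:
    - {"rx":7.6,"ry":0,"rz":0,"x":0,"y":0,"z":0,"fingers":4}
    - {"rx":7.6,"ry":0,"rz":0,"x":0,"y":0,"z":0,"fingers":4}
    - {"rx":7.6,"ry":0,"rz":0,"x":0,"y":0,"z":0,"fingers":4}
    - {"rx":7.6,"ry":0,"rz":0,"x":0,"y":0,"z":0,"fingers":4}
    - {"rx":7.6,"ry":0,"rz":0,"x":0,"y":0,"z":0,"fingers":4}
    - {"rx":7.6,"ry":0,"rz":0,"x":0,"y":0,"z":0,"fingers":4}
    - {"rx":7.6,"ry":0,"rz":0,"x":0,"y":0,"z":0,"fingers":4}
    - {"rx":7.6,"ry":0,"rz":0,"x":0,"y":0,"z":0,"fingers":4}

```text
t: 15.5
eef_pos: [0.5049, -0.1131, 0.3878]
orientation: [0.917, 1.372, -0.919]
force: [0.4, 0.7, -6.6]
finger_gap: 0.127
```

>>> arm_command:
  motion:
    - {"rx":7.6,"ry":0,"rz":0,"x":0,"y":0,"z":0,"fingers":4}
    - {"rx":7.6,"ry":0,"rz":0,"x":0,"y":0,"z":0,"fingers":4}
    - {"rx":7.6,"ry":0,"rz":0,"x":0,"y":0,"z":0,"fingers":4}
    - {"rx":0,"ry":0,"rz":0,"x":0,"y":0,"z":0,"fingers":4}
    - {"rx":0,"ry":0,"rz":0,"x":0,"y":0,"z":0,"fingers":4}

```text
t: 16.0
eef_pos: [0.5053, -0.1131, 0.3885]
orientation: [1.208, 1.211, -1.21]
force: [0.2, 0.6, -5.8]
finger_gap: 0.129
```

Run:
```python
from meas import *
delta([.5052,-.1135,.125],np.radians(89.55))
```

```text
t 16.0 TCP [ 0.5053 -0.1131  0.3885] xaxis [-2.e-03  5.e-04 -1.e+00] jawyaw -89.96 shift mm (tool now) [92.5  0.1  0.4] rx deg 0.49
```

>>> arm_command:
  motion:
    - {"rx":0.5,"ry":0,"rz":0,"x":22,"y":0,"z":0.4,"fingers":4}
    - {"rx":0,"ry":0,"rz":0,"x":24,"y":0,"z":0,"fingers":4}
    - {"rx":0,"ry":0,"rz":0,"x":24,"y":0,"z":0,"fingers":4}
    - {"rx":0,"ry":0,"rz":0,"x":20,"y":0,"z":0,"fingers":4}
    - {"rx":0,"ry":0,"rz":0,"x":0,"y":0,"z":0,"fingers":4}
    - {"rx":0,"ry":0,"rz":0,"x":0,"y":0,"z":0,"fingers":4}

```text
t: 16.6
eef_pos: [0.5057, -0.1136, 0.2996]
orientation: [1.216, 1.205, -1.217]
force: [0.7, -0.7, -5.5]
finger_gap: 0.127
```

Run:
```python
from meas import *
delta([.5052,-.1135,.072],np.radians(89.55))
print(arm.read_state()["force"])
d=arm.get_image("scene"); cv2.imwrite("pics/s7.png",cv2.resize(d["img"][130:270,200:380],None,fx=4,fy=4,interpolation=cv2.INTER_CUBIC))
d=arm.get_image("top"); cv2.imwrite("pics/t7.png",cv2.resize(d["img"][180:280,200:340],None,fx=5,fy=5,interpolation=cv2.INTER_CUBIC))
```

```text
t 16.6 TCP [ 0.5057 -0.1136  0.2996] xaxis [-1.1e-03  2.0e-04 -1.0e+00] jawyaw -90.58 shift mm (tool now) [56.6 -0.4 -0.1] rx deg -0.13
[ 0.68386834 -0.69283238 -5.54582805]
```

View pics/s7.png

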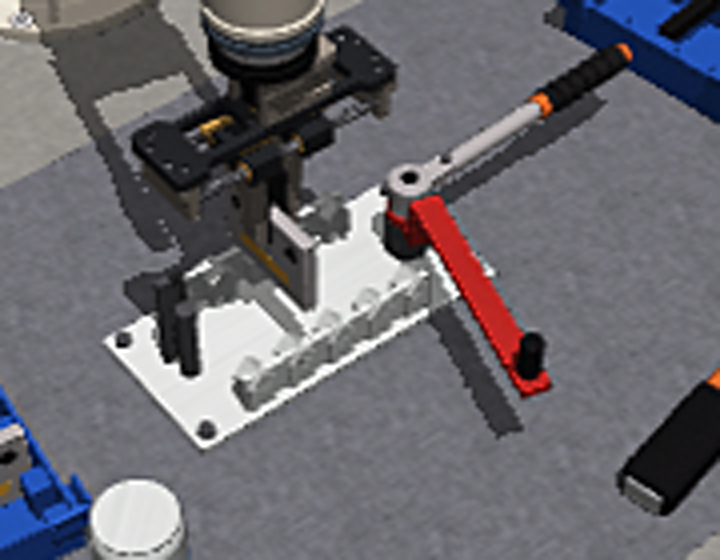

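View pics/t7.png

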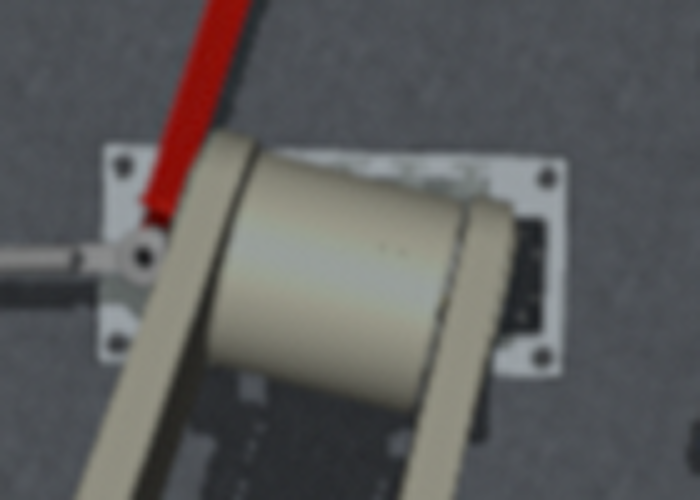

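>>> arm_command:
  motion:
    - {"rx":0,"ry":0,"rz":0,"x":8,"y":-0.4,"z":0,"fingers":4}
    - {"rx":0,"ry":0,"rz":0,"x":7,"y":0,"z":0,"fingers":4}
    - {"rx":0,"ry":0,"rz":0,"x":5,"y":0,"z":0,"fingers":4}
    - {"rx":0,"ry":0,"rz":0,"x":5,"y":0,"z":0,"fingers":4}
    - {"rx":0,"ry":0,"rz":0,"x":0,"y":0,"z":0,"fingers":4}

```text
t: 17.2
eef_pos: [0.5058, -0.1137, 0.2743]
orientation: [1.218, 1.203, -1.217]
force: [1.9, -0.3, -7.5]
finger_gap: 0.126
```

Run:
```python
from meas import *
delta([.5052,-.1135,.072],np.radians(89.55))
print(arm.read_state()["force"],arm.read_state()["moment"])
d=arm.get_image("scene"); cv2.imwrite("pics/s8.png",cv2.resize(d["img"][170:250,230:330],None,fx=7,fy=7,interpolation=cv2.INTER_CUBIC))
```

```text
t 17.2 TCP [ 0.5058 -0.1137  0.2743] xaxis [ 1.e-03 -2.e-04 -1.e+00] jawyaw -90.68 shift mm (tool now) [31.3 -0.6 -0.2] rx deg -0.23
[ 1.91104232 -0.32368746 -7.46556223] [-0.01997189 -0.53521352  0.00062934]
```

View pics/s8.png

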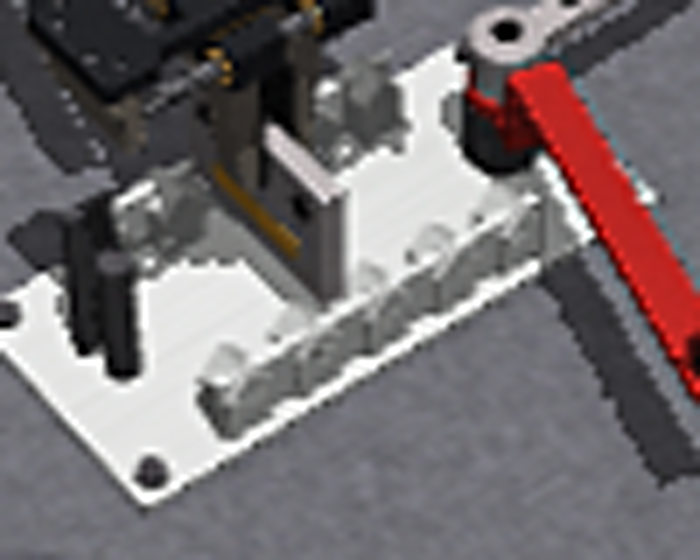

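>>> arm_command:
  motion:
    - {"rx":0,"ry":0,"rz":0,"x":5,"y":-0.5,"z":0,"fingers":4}
    - {"rx":0,"ry":0,"rz":0,"x":5,"y":0,"z":0,"fingers":4}
    - {"rx":0,"ry":0,"rz":0,"x":4,"y":0,"z":0,"fingers":4}
    - {"rx":0,"ry":0,"rz":0,"x":0,"y":0,"z":0,"fingers":4}

```text
t: 17.65
eef_pos: [0.5054, -0.1137, 0.2604]
orientation: [1.219, 1.202, -1.217]
force: [5.7, -1.1, -7.5]
finger_gap: 0.127
```

>>> arm_command:
  motion:
    - {"rx":0,"ry":0,"rz":0,"x":4,"y":0,"z":0,"fingers":4}
    - {"rx":0,"ry":0,"rz":0,"x":4,"y":0,"z":0,"fingers":4}
    - {"rx":0,"ry":0,"rz":0,"x":4,"y":0,"z":0,"fingers":4}
    - {"rx":0,"ry":0,"rz":0,"x":0,"y":0,"z":0,"fingers":4}

```text
t: 18.05
eef_pos: [0.5054, -0.1137, 0.2484]
orientation: [1.219, 1.202, -1.217]
force: [5.9, -0.2, -7.4]
finger_gap: 0.126
```

Run:
```python
from meas import *
delta([.5052,-.1135,.072],np.radians(89.55))
print(arm.read_state()["force"],arm.read_state()["moment"])
```

```text
t 18.05 TCP [ 0.5054 -0.1137  0.2484] xaxis [ 1.6e-03 -3.0e-04 -1.0e+00] jawyaw -90.69 shift mm (tool now) [ 5.4 -0.2 -0.2] rx deg -0.24
[ 5.89963226 -0.24783481 -7.35738834] [-0.04983355 -1.27762231  0.07974183]
```

>>> arm_command:
  motion:
    - {"rx":0,"ry":0,"rz":0,"x":0,"y":1.5,"z":0,"fingers":4}
    - {"rx":0,"ry":0,"rz":0,"x":0,"y":0,"z":0,"fingers":4}

```text
t: 18.25
eef_pos: [0.5062, -0.1137, 0.2483]
orientation: [1.217, 1.204, -1.219]
force: [2.8, -0.8, -7.6]
finger_gap: 0.126
```

Run:
```python
from meas import *
delta([.5052,-.1135,.072],np.radians(89.55))
print(arm.read_state()["force"],arm.read_state()["moment"])
```

```text
t 18.25 TCP [ 0.5062 -0.1137  0.2483] xaxis [-9.e-04  0.e+00 -1.e+00] jawyaw -90.67 shift mm (tool now) [ 5.3 -1.  -0.1] rx deg -0.22
[ 2.82201242 -0.77577698 -7.63394406] [-0.18298341 -0.62645233  0.02529313]
```

>>> arm_command:
  motion:
    - {"rx":0,"ry":0,"rz":0,"x":2,"y":0,"z":0,"fingers":4}
    - {"rx":0,"ry":0,"rz":0,"x":2,"y":0,"z":0,"fingers":4}
    - {"rx":0,"ry":0,"rz":0,"x":0,"y":0,"z":0,"fingers":4}

```text
t: 18.55
eef_pos: [0.5061, -0.1136, 0.2443]
orientation: [1.218, 1.204, -1.218]
force: [2.2, 0.4, -7.7]
finger_gap: 0.123
```

Run:
```python
from meas import *
delta([.5052,-.1135,.072],np.radians(89.55))
print(arm.read_state()["force"],arm.read_state()["moment"])
```

```text
t 18.55 TCP [ 0.5061 -0.1136  0.2443] xaxis [-6.e-04  2.e-04 -1.e+00] jawyaw -90.69 shift mm (tool now) [ 1.3 -0.9 -0.1] rx deg -0.24
[ 2.16769829  0.39381822 -7.69165264] [-0.06892021 -0.61000977  0.038262  ]
```

>>> arm_command:
  motion:
    - {"rx":0,"ry":0,"rz":0,"x":1,"y":0.6,"z":0,"fingers":4}
    - {"rx":0,"ry":0,"rz":0,"x":0,"y":0,"z":0,"fingers":4}
    - {"rx":0,"ry":0,"rz":0,"x":0,"y":0,"z":0,"fingers":24}
    - {"rx":0,"ry":0,"rz":0,"x":0,"y":0,"z":0,"fingers":24}
    - {"rx":0,"ry":0,"rz":0,"x":0,"y":0,"z":0,"fingers":24}
    - {"rx":0,"ry":0,"rz":0,"x":-8,"y":0,"z":0,"fingers":24}
    - {"rx":0,"ry":0,"rz":0,"x":-20,"y":0,"z":0,"fingers":24}
    - {"rx":0,"ry":0,"rz":0,"x":-30,"y":0,"z":0,"fingers":24}

```text
t: 19.35
eef_pos: [0.5063, -0.1135, 0.3015]
orientation: [1.217, 1.206, -1.22]
force: [0.2, -0.1, 0.4]
finger_gap: 0.26
```

>>> arm_command:
  motion:
    - {"rx":0,"ry":0,"rz":0,"x":-40,"y":0,"z":0,"fingers":24}
    - {"rx":0,"ry":0,"rz":0,"x":-40,"y":0,"z":0,"fingers":24}
    - {"rx":0,"ry":0,"rz":0,"x":0,"y":0,"z":0,"fingers":24}

```text
t: 19.65
eef_pos: [0.5084, -0.114, 0.3874]
orientation: [1.221, 1.196, -1.212]
force: [0.8, 0.6, 0.2]
finger_gap: 0.262
```

Run:
```python
from meas import *
delta([.5147,-.3965,.19],np.radians(-6.5))
d=arm.get_image("scene"); cv2.imwrite("pics/s9.png",cv2.resize(d["img"][150:300,150:350],None,fx=4,fy=4,interpolation=cv2.INTER_CUBIC))
W=cloud(d); k=(abs(W[...,0]-.506)<.06)&(abs(W[...,1]+.113)<.03)&(W[...,2]>.06)&(W[...,2]<.1); print(np.percentile(W[k][:,2],[50,90,98]),W[k].mean(0))
```

```text
t 19.65 TCP [ 0.5084 -0.114   0.3874] xaxis [ 0.0088 -0.002  -1.    ] jawyaw -90.69 shift mm (tool now) [ 27.1   9.4 282.4] rx deg -84.19
[0.07512134 0.07974433 0.08105546] [ 0.51129766 -0.11462168  0.07327345]
```

View pics/s9.png

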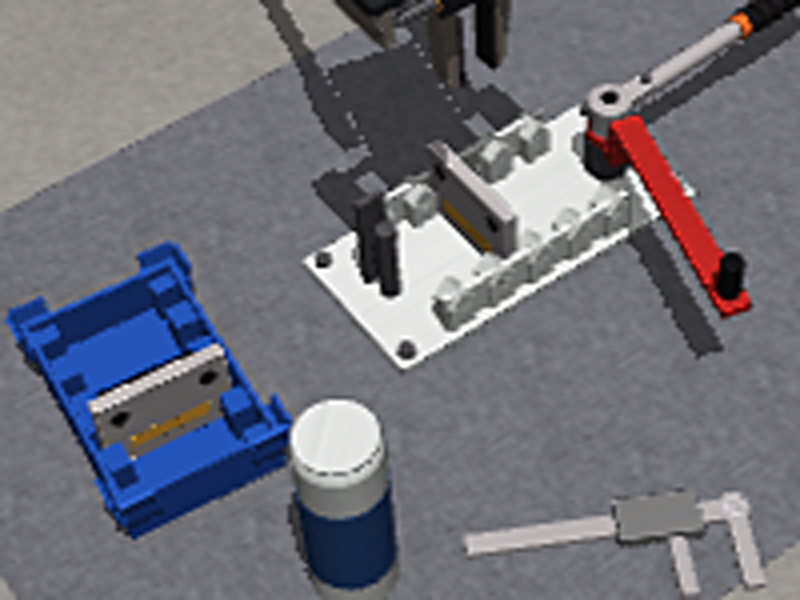

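>>> arm_command:
  motion:
    - {"rx":0,"ry":0,"rz":0,"x":0,"y":1,"z":35,"fingers":24}
    - {"rx":0,"ry":0,"rz":0,"x":0,"y":1,"z":35,"fingers":24}
    - {"rx":0,"ry":0,"rz":0,"x":0,"y":1,"z":35,"fingers":24}
    - {"rx":0,"ry":0,"rz":0,"x":0,"y":1,"z":35,"fingers":24}
    - {"rx":0,"ry":0,"rz":0,"x":0,"y":1,"z":35,"fingers":24}
    - {"rx":0,"ry":0,"rz":0,"x":0,"y":1,"z":35,"fingers":24}
    - {"rx":0,"ry":0,"rz":0,"x":0,"y":1,"z":35,"fingers":24}
    - {"rx":0,"ry":0,"rz":0,"x":0,"y":1,"z":35,"fingers":24}

```text
t: 20.5
eef_pos: [0.5111, -0.3949, 0.3802]
orientation: [1.218, 1.206, -1.219]
force: [0.8, -0.4, -0.2]
finger_gap: 0.262
```

>>> arm_command:
  motion:
    - {"rx":-7.6,"ry":0,"rz":0,"x":0,"y":0,"z":0,"fingers":24}
    - {"rx":-7.6,"ry":0,"rz":0,"x":0,"y":0,"z":0,"fingers":24}
    - {"rx":-7.6,"ry":0,"rz":0,"x":0,"y":0,"z":0,"fingers":24}
    - {"rx":-7.6,"ry":0,"rz":0,"x":0,"y":0,"z":0,"fingers":24}
    - {"rx":-7.6,"ry":0,"rz":0,"x":0,"y":0,"z":0,"fingers":24}
    - {"rx":-7.6,"ry":0,"rz":0,"x":0,"y":0,"z":0,"fingers":24}
    - {"rx":-7.6,"ry":0,"rz":0,"x":0,"y":0,"z":0,"fingers":24}
    - {"rx":-7.6,"ry":0,"rz":0,"x":0,"y":0,"z":0,"fingers":24}

```text
t: 21.3
eef_pos: [0.5112, -0.3934, 0.3801]
orientation: [0.405, 1.535, -0.404]
force: [-0.4, -0.6, 0.8]
finger_gap: 0.26
```

>>> arm_command:
  motion:
    - {"rx":-7.6,"ry":0,"rz":0,"x":0,"y":0,"z":0,"fingers":24}
    - {"rx":-7.6,"ry":0,"rz":0,"x":0,"y":0,"z":0,"fingers":24}
    - {"rx":-7.6,"ry":0,"rz":0,"x":0,"y":0,"z":0,"fingers":24}
    - {"rx":0,"ry":0,"rz":0,"x":0,"y":0,"z":0,"fingers":24}
    - {"rx":0,"ry":0,"rz":0,"x":0,"y":0,"z":0,"fingers":24}

```text
t: 21.8
eef_pos: [0.5114, -0.3936, 0.3807]
orientation: [0.101, 1.57, -0.099]
force: [0.2, -0.3, -0.1]
finger_gap: 0.261
```

Run:
```python
from meas import *
delta([.5147,-.3962,.067],np.radians(-6.5))
d=arm.get_image("scene"); d0=dict(np.load("scene.npz"))
W=cloud(d);W0=cloud(d0)
for w in(W,W0):
    k=(abs(w[...,0]-.517)<.016)&(abs(w[...,1]+.396)<.06)&(abs(w[...,2]-.074)<.008);print(w[k].mean(0),k.sum())
d=arm.get_image("top"); np.savez("top10.npz",**d); cv2.imwrite("pics/o10.png",ortho(d,.078,.41,.59,-.25,.09,2.3))
cv2.imwrite("pics/t10.png",d["img"])
```

```text
t 21.8 TCP [ 0.5114 -0.3936  0.3807] xaxis [-0.0013  0.001  -1.    ] jawyaw -7.31 shift mm (tool now) [142.7  -2.3   3.8] rx deg -0.81
[ 0.51844938 -0.39584178  0.07194942] 177
[ 0.51844764 -0.39688571  0.07191983] 180
```

View pics/o10.png

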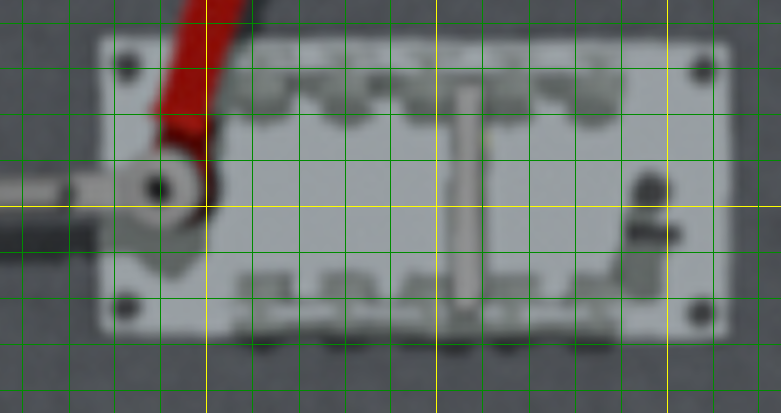

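View pics/t10.png

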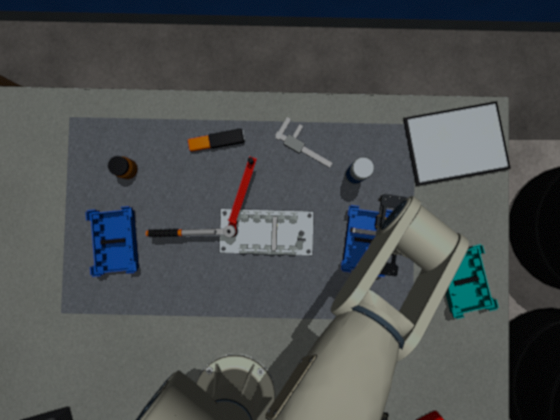

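>>> arm_command:
  motion:
    - {"rx":-0.8,"ry":0,"rz":0,"x":25,"y":-2.3,"z":3.8,"fingers":24}
    - {"rx":0,"ry":0,"rz":0,"x":30,"y":0,"z":0,"fingers":24}
    - {"rx":0,"ry":0,"rz":0,"x":25,"y":0,"z":0,"fingers":24}
    - {"rx":0,"ry":0,"rz":0,"x":10,"y":0,"z":0,"fingers":24}
    - {"rx":0,"ry":0,"rz":0,"x":0,"y":0,"z":0,"fingers":24}
    - {"rx":0,"ry":0,"rz":0,"x":0,"y":0,"z":0,"fingers":24}

```text
t: 22.5
eef_pos: [0.5154, -0.3967, 0.2926]
orientation: [0.086, 1.568, -0.087]
force: [0.2, 0.6, 0.5]
finger_gap: 0.256
```

Run:
```python
from meas import *
delta([.5147,-.3962,.068],np.radians(-6.5))
```

```text
t 22.5 TCP [ 0.5154 -0.3967  0.2926] xaxis [ 7.e-04 -6.e-04 -1.e+00] jawyaw -6.32 shift mm (tool now) [53.6  0.5 -0.8] rx deg 0.18
```

>>> arm_command:
  motion:
    - {"rx":0.2,"ry":0,"rz":0,"x":10,"y":0.5,"z":-1,"fingers":24}
    - {"rx":0,"ry":0,"rz":0,"x":10,"y":0,"z":0,"fingers":24}
    - {"rx":0,"ry":0,"rz":0,"x":10,"y":0,"z":0,"fingers":24}
    - {"rx":0,"ry":0,"rz":0,"x":10,"y":0,"z":0,"fingers":24}
    - {"rx":0,"ry":0,"rz":0,"x":7,"y":0,"z":0,"fingers":24}
    - {"rx":0,"ry":0,"rz":0,"x":5,"y":0,"z":0,"fingers":24}
    - {"rx":0,"ry":0,"rz":0,"x":0,"y":0,"z":0,"fingers":24}

```text
t: 23.2
eef_pos: [0.5139, -0.3957, 0.2387]
orientation: [0.089, 1.57, -0.088]
force: [0.6, 0.8, 0.8]
finger_gap: 0.263
```

>>> arm_command:
  motion:
    - {"rx":0,"ry":0,"rz":0,"x":0,"y":0,"z":0,"fingers":4}
    - {"rx":0,"ry":0,"rz":0,"x":0,"y":0,"z":0,"fingers":4}
    - {"rx":0,"ry":0,"rz":0,"x":0,"y":0,"z":0,"fingers":4}
    - {"rx":0,"ry":0,"rz":0,"x":0,"y":0,"z":0,"fingers":4}
  squeeze: 40

```text
t: 23.6
eef_pos: [0.5143, -0.396, 0.24]
orientation: [0.089, 1.568, -0.089]
force: [0.7, 0.1, 0.2]
finger_gap: 0.127
```

Run:
```python
from meas import *
delta([.5147,-.3962,.067],np.radians(-6.5))
s=arm.read_state(); print(s["finger_gap"]*92,s["force"])
```

```text
t 23.6 TCP [ 0.5143 -0.396   0.24  ] xaxis [ 6.e-04 -5.e-04 -1.e+00] jawyaw -6.48 shift mm (tool now) [ 2.  -0.2  0.4] rx deg 0.02
11.638184012193442 [0.7252167  0.0839732  0.24819944]
```

>>> arm_command:
  motion:
    - {"rx":0,"ry":0,"rz":0,"x":-10,"y":0,"z":0,"fingers":4}
    - {"rx":0,"ry":0,"rz":0,"x":-20,"y":0,"z":0,"fingers":4}
    - {"rx":0,"ry":0,"rz":0,"x":-20,"y":0,"z":0,"fingers":4}
    - {"rx":0,"ry":0,"rz":0,"x":-25,"y":0,"z":0,"fingers":4}
    - {"rx":0,"ry":0,"rz":0,"x":-25,"y":0,"z":0,"fingers":4}
    - {"rx":0,"ry":0,"rz":0,"x":-25,"y":0,"z":0,"fingers":4}
    - {"rx":0,"ry":0,"rz":0,"x":-25,"y":0,"z":0,"fingers":4}
    - {"rx":0,"ry":0,"rz":0,"x":0,"y":0,"z":0,"fingers":4}

```text
t: 24.4
eef_pos: [0.5147, -0.3963, 0.3934]
orientation: [0.086, 1.565, -0.091]
force: [1.3, -0.8, -6.5]
finger_gap: 0.127
```

Run:
```python
from meas import *
delta([.5066,-.0375,.22],np.radians(89.55))
d=arm.get_image("scene"); cv2.imwrite("pics/s11.png",cv2.resize(d["img"][120:300,110:290],None,fx=3,fy=3,interpolation=cv2.INTER_CUBIC))
```

```text
t 24.4 TCP [ 0.5147 -0.3963  0.3934] xaxis [ 0.0042 -0.0033 -1.    ] jawyaw -6.48 shift mm (tool now) [  1.2 355.6 -48.5] rx deg 83.97
```

View pics/s11.png

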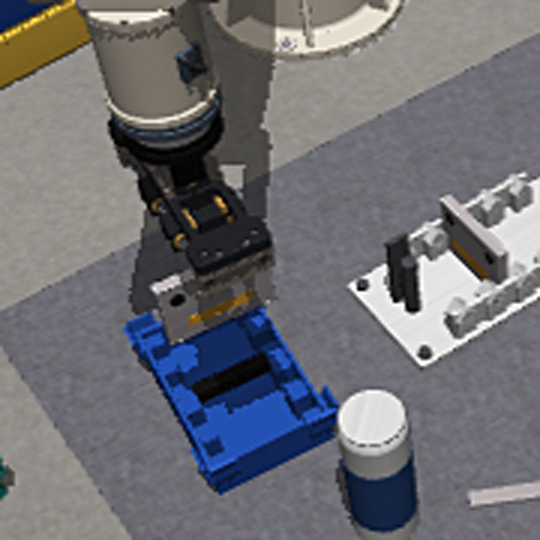

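>>> arm_command:
  motion:
    - {"rx":0,"ry":0,"rz":0,"x":0,"y":40,"z":-6,"fingers":4}
    - {"rx":0,"ry":0,"rz":0,"x":0,"y":45,"z":-6,"fingers":4}
    - {"rx":0,"ry":0,"rz":0,"x":0,"y":45,"z":-6,"fingers":4}
    - {"rx":0,"ry":0,"rz":0,"x":0,"y":45,"z":-6,"fingers":4}
    - {"rx":0,"ry":0,"rz":0,"x":0,"y":45,"z":-6,"fingers":4}
    - {"rx":0,"ry":0,"rz":0,"x":0,"y":45,"z":-6,"fingers":4}
    - {"rx":0,"ry":0,"rz":0,"x":0,"y":45,"z":-6,"fingers":4}
    - {"rx":0,"ry":0,"rz":0,"x":0,"y":45,"z":-6,"fingers":4}

```text
t: 25.25
eef_pos: [0.5053, -0.0359, 0.3879]
orientation: [0.089, 1.572, -0.089]
force: [1.1, 0.4, -6.4]
finger_gap: 0.122
```

>>> arm_command:
  motion:
    - {"rx":7.6,"ry":0,"rz":0,"x":0,"y":0,"z":0,"fingers":4}
    - {"rx":7.6,"ry":0,"rz":0,"x":0,"y":0,"z":0,"fingers":4}
    - {"rx":7.6,"ry":0,"rz":0,"x":0,"y":0,"z":0,"fingers":4}
    - {"rx":7.6,"ry":0,"rz":0,"x":0,"y":0,"z":0,"fingers":4}
    - {"rx":7.6,"ry":0,"rz":0,"x":0,"y":0,"z":0,"fingers":4}
    - {"rx":7.6,"ry":0,"rz":0,"x":0,"y":0,"z":0,"fingers":4}
    - {"rx":7.6,"ry":0,"rz":0,"x":0,"y":0,"z":0,"fingers":4}
    - {"rx":7.6,"ry":0,"rz":0,"x":0,"y":0,"z":0,"fingers":4}

```text
t: 26.05
eef_pos: [0.5057, -0.0376, 0.3878]
orientation: [0.916, 1.372, -0.918]
force: [-0.9, -0.7, -6.7]
finger_gap: 0.126
```

>>> arm_command:
  motion:
    - {"rx":7.6,"ry":0,"rz":0,"x":0,"y":0,"z":0,"fingers":4}
    - {"rx":7.6,"ry":0,"rz":0,"x":0,"y":0,"z":0,"fingers":4}
    - {"rx":7.9,"ry":0,"rz":0,"x":0,"y":0,"z":0,"fingers":4}
    - {"rx":0,"ry":0,"rz":0,"x":0,"y":0,"z":0,"fingers":4}
    - {"rx":0,"ry":0,"rz":0,"x":0,"y":0,"z":0,"fingers":4}

```text
t: 26.55
eef_pos: [0.506, -0.0377, 0.3885]
orientation: [1.21, 1.21, -1.213]
force: [-0.0, 0.3, -6.7]
finger_gap: 0.129
```

Run:
```python
from meas import *
delta([.508,-.0375,.125],np.radians(89.55)); print(arm.read_state()["force"],arm.read_state()["moment"])
```

```text
t 26.55 TCP [ 0.506  -0.0377  0.3885] xaxis [-2.1e-03  1.0e-04 -1.0e+00] jawyaw -90.15 shift mm (tool now) [92.5  2.2 -0.2] rx deg 0.3
[-0.03477417  0.33781532 -6.7059019 ] [-0.01274397  0.13038265  0.05418573]
```

>>> arm_command:
  motion:
    - {"rx":0.3,"ry":0,"rz":0,"x":22,"y":2,"z":0,"fingers":4}
    - {"rx":0,"ry":0,"rz":0,"x":24,"y":0,"z":0,"fingers":4}
    - {"rx":0,"ry":0,"rz":0,"x":24,"y":0,"z":0,"fingers":4}
    - {"rx":0,"ry":0,"rz":0,"x":20,"y":0,"z":0,"fingers":4}
    - {"rx":0,"ry":0,"rz":0,"x":10,"y":0,"z":0,"fingers":4}
    - {"rx":0,"ry":0,"rz":0,"x":0,"y":0,"z":0,"fingers":4}
    - {"rx":0,"ry":0,"rz":0,"x":0,"y":0,"z":0,"fingers":4}

```text
t: 27.25
eef_pos: [0.5088, -0.0378, 0.2901]
orientation: [1.217, 1.204, -1.217]
force: [0.5, -0.2, -6.6]
finger_gap: 0.127
```

Run:
```python
from meas import *
delta([.508,-.0375,.072],np.radians(89.55)); print(arm.read_state()["force"],arm.read_state()["moment"])
d=arm.get_image("scene"); cv2.imwrite("pics/s12.png",cv2.resize(d["img"][150:250,230:350],None,fx=6,fy=6,interpolation=cv2.INTER_CUBIC))
```

```text
t 27.25 TCP [ 0.5088 -0.0378  0.2901] xaxis [ 3.e-04 -0.e+00 -1.e+00] jawyaw -90.62 shift mm (tool now) [47.1 -0.9 -0.3] rx deg -0.17
[ 0.46699923 -0.20018235 -6.60164996] [0.0587536  0.13769326 0.0289705 ]
```

View pics/s12.png

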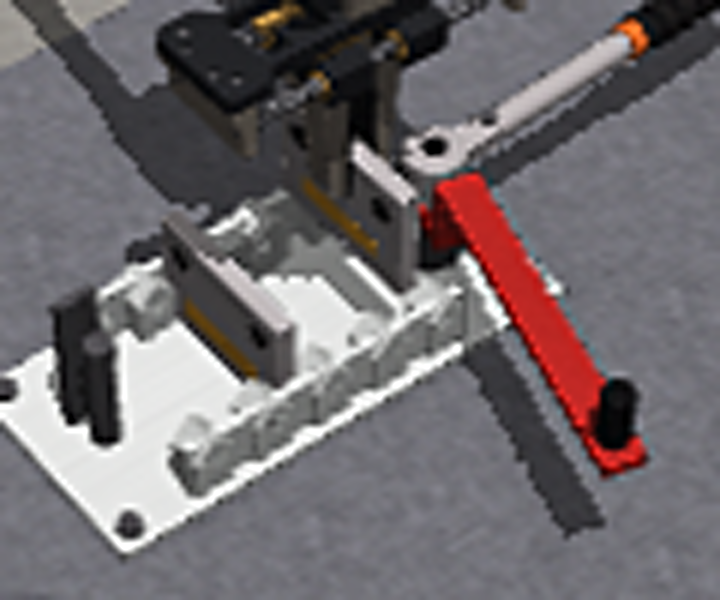

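>>> arm_command:
  motion:
    - {"rx":0,"ry":0,"rz":0,"x":6,"y":-0.7,"z":0,"fingers":4}
    - {"rx":0,"ry":0,"rz":0,"x":6,"y":0,"z":0,"fingers":4}
    - {"rx":0,"ry":0,"rz":0,"x":5,"y":0,"z":0,"fingers":4}
    - {"rx":0,"ry":0,"rz":0,"x":5,"y":0,"z":0,"fingers":4}
    - {"rx":0,"ry":0,"rz":0,"x":0,"y":0,"z":0,"fingers":4}

```text
t: 27.8
eef_pos: [0.5075, -0.0377, 0.2669]
orientation: [1.217, 1.205, -1.219]
force: [0.5, 0.2, -6.6]
finger_gap: 0.13
```

>>> arm_command:
  motion:
    - {"rx":0,"ry":0,"rz":0,"x":5,"y":0,"z":0,"fingers":4}
    - {"rx":0,"ry":0,"rz":0,"x":5,"y":0,"z":0,"fingers":4}
    - {"rx":0,"ry":0,"rz":0,"x":4,"y":0,"z":0,"fingers":4}
    - {"rx":0,"ry":0,"rz":0,"x":0,"y":0,"z":0,"fingers":4}

```text
t: 28.2
eef_pos: [0.5076, -0.0377, 0.253]
orientation: [1.217, 1.204, -1.219]
force: [-0.1, 0.4, -6.1]
finger_gap: 0.126
```

Run:
```python
from meas import *
delta([.508,-.0375,.073],np.radians(89.55)); print(arm.read_state()["force"],arm.read_state()["moment"])
```

```text
t 28.2 TCP [ 0.5076 -0.0377  0.253 ] xaxis [-1.1e-03  1.0e-04 -1.0e+00] jawyaw -90.68 shift mm (tool now) [ 9.   0.4 -0.2] rx deg -0.23
[-0.06624233  0.35695769 -6.13077844] [0.09125676 0.19183324 0.04337676]
```

Sliding in freely; lower the last 8.5 mm, release and rise.

>>> arm_command:
  motion:
    - {"rx":0,"ry":0,"rz":0,"x":4,"y":0,"z":0,"fingers":4}
    - {"rx":0,"ry":0,"rz":0,"x":4,"y":0,"z":0,"fingers":4}
    - {"rx":0,"ry":0,"rz":0,"x":0.5,"y":0,"z":0,"fingers":4}
    - {"rx":0,"ry":0,"rz":0,"x":0,"y":0,"z":0,"fingers":4}
    - {"rx":0,"ry":0,"rz":0,"x":0,"y":0,"z":0,"fingers":24}
    - {"rx":0,"ry":0,"rz":0,"x":0,"y":0,"z":0,"fingers":24}
    - {"rx":0,"ry":0,"rz":0,"x":0,"y":0,"z":0,"fingers":24}
    - {"rx":0,"ry":0,"rz":0,"x":-8,"y":0,"z":0,"fingers":24}

```text
t: 29.0
eef_pos: [0.5076, -0.0377, 0.2531]
orientation: [1.218, 1.204, -1.219]
force: [0.2, 0.1, 0.0]
finger_gap: 0.263
```

>>> arm_command:
  motion:
    - {"rx":0,"ry":0,"rz":0,"x":-20,"y":0,"z":0,"fingers":24}
    - {"rx":0,"ry":0,"rz":0,"x":-30,"y":0,"z":0,"fingers":24}
    - {"rx":0,"ry":0,"rz":0,"x":-40,"y":0,"z":0,"fingers":24}
    - {"rx":0,"ry":0,"rz":0,"x":-35,"y":0,"z":0,"fingers":24}
    - {"rx":0,"ry":0,"rz":0,"x":0,"y":0,"z":0,"fingers":24}

```text
t: 29.5
eef_pos: [0.5093, -0.0378, 0.3836]
orientation: [1.222, 1.197, -1.212]
force: [0.4, 0.6, -0.1]
finger_gap: 0.261
```

Run:
```python
from meas import *
d=arm.get_image("scene"); cv2.imwrite("pics/s13.png",cv2.resize(d["img"][130:260,210:370],None,fx=5,fy=4.6,interpolation=cv2.INTER_CUBIC))
W=cloud(d)
for y in(-.113,-.037):
    k=(abs(W[...,0]-.508)<.06)&(abs(W[...,1]-y)<.02)&(W[...,2]>.06)&(W[...,2]<.1); print(np.percentile(W[k][:,2],[50,90,98]))
hsv=cv2.cvtColor(d["img"],cv2.COLOR_BGR2HSV)
k=(W[...,2]>.112)&(W[...,2]<.14)&(abs(W[...,1]+.04)<.06)&(abs(W[...,0]-.715)<.06)&(hsv[...,2]<80); print("knob",W[k].mean(0),k.sum())
s,p,R=T(); print(np.round(p,4))
```

```text
[0.07542584 0.07890612 0.08018755]
[0.07436473 0.07888648 0.08089256]
knob [ 0.71777271 -0.04285892  0.12095231] 37
[ 0.5085 -0.0378  0.3811]
```

View pics/s13.png

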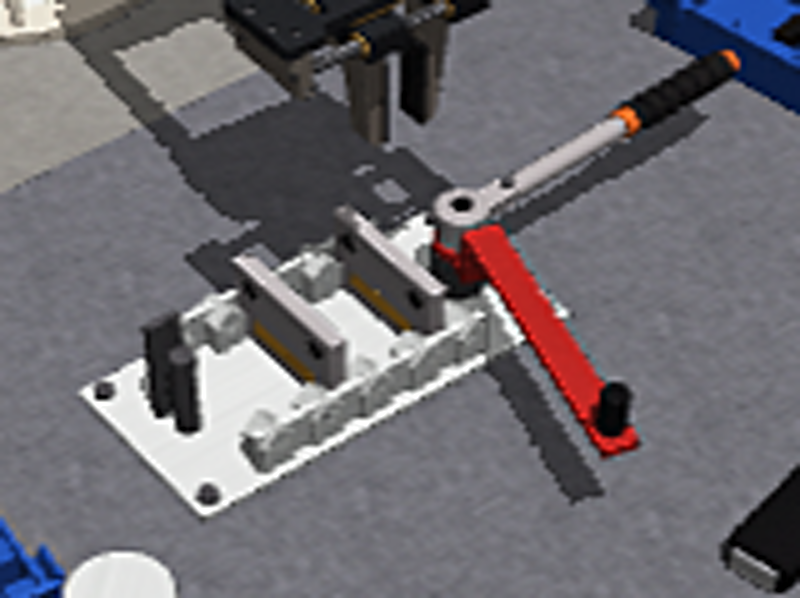

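>>> arm_command:
  motion:
    - {"rx":-8.2,"ry":0,"rz":0,"x":0,"y":0,"z":0,"fingers":40}
    - {"rx":-8.2,"ry":0,"rz":0,"x":0,"y":0,"z":0,"fingers":40}
    - {"rx":-8.2,"ry":0,"rz":0,"x":0,"y":0,"z":0,"fingers":40}
    - {"rx":-8.2,"ry":0,"rz":0,"x":0,"y":0,"z":0,"fingers":40}
    - {"rx":-8.2,"ry":0,"rz":0,"x":0,"y":0,"z":0,"fingers":40}
    - {"rx":-8.2,"ry":0,"rz":0,"x":0,"y":0,"z":0,"fingers":40}
    - {"rx":-8.2,"ry":0,"rz":0,"x":0,"y":0,"z":0,"fingers":40}
    - {"rx":-8.2,"ry":0,"rz":0,"x":0,"y":0,"z":0,"fingers":40}

```text
t: 30.35
eef_pos: [0.5073, -0.0377, 0.377]
orientation: [0.339, 1.546, -0.339]
force: [-0.1, -0.5, 0.2]
finger_gap: 0.437
```

>>> arm_command:
  motion:
    - {"rx":-8.2,"ry":0,"rz":0,"x":0,"y":0,"z":0,"fingers":40}
    - {"rx":-8.2,"ry":0,"rz":0,"x":0,"y":0,"z":0,"fingers":40}
    - {"rx":-8.2,"ry":0,"rz":0,"x":0,"y":0,"z":0,"fingers":40}
    - {"rx":-8.2,"ry":0,"rz":0,"x":0,"y":0,"z":0,"fingers":40}
    - {"rx":-8.2,"ry":0,"rz":0,"x":0,"y":0,"z":0,"fingers":40}
    - {"rx":-8.2,"ry":0,"rz":0,"x":0,"y":0,"z":0,"fingers":40}
    - {"rx":-8.2,"ry":0,"rz":0,"x":0,"y":0,"z":0,"fingers":40}
    - {"rx":-8.2,"ry":0,"rz":0,"x":0,"y":0,"z":0,"fingers":40}

```text
t: 31.15
eef_pos: [0.5073, -0.0377, 0.377]
orientation: [-0.557, 1.5, 0.559]
force: [-1.1, 0.0, -0.7]
finger_gap: 0.436
```

>>> arm_command:
  motion:
    - {"rx":-8.2,"ry":0,"rz":0,"x":0,"y":0,"z":0,"fingers":40}
    - {"rx":-8.2,"ry":0,"rz":0,"x":0,"y":0,"z":0,"fingers":40}
    - {"rx":-8.2,"ry":0,"rz":0,"x":0,"y":0,"z":0,"fingers":40}
    - {"rx":-7,"ry":0,"rz":0,"x":0,"y":0,"z":0,"fingers":40}
    - {"rx":0,"ry":0,"rz":0,"x":0,"y":0,"z":0,"fingers":40}

```text
t: 31.65
eef_pos: [0.5074, -0.0377, 0.3771]
orientation: [-0.977, 1.342, 0.979]
force: [-0.6, -0.8, -0.6]
finger_gap: 0.431
```

Run:
```python
from meas import *
print(np.round(arm.read_state()["q"],2))
delta([.711,-.0430,.19],np.radians(72.4))
```

```text
[-0.08  0.2   1.91 -0.    1.03 -1.34]
t 31.65 TCP [ 0.5074 -0.0377  0.3771] xaxis [-1.9e-03  1.0e-04 -1.0e+00] jawyaw 72.22 shift mm (tool now) [  15.7 -195.6   57.1] rx deg -0.18
```

>>> arm_command:
  motion:
    - {"rx":0,"ry":0,"rz":0,"x":0,"y":-32,"z":9.5,"fingers":40}
    - {"rx":0,"ry":0,"rz":0,"x":0,"y":-33,"z":9.5,"fingers":40}
    - {"rx":0,"ry":0,"rz":0,"x":0,"y":-33,"z":9.5,"fingers":40}
    - {"rx":0,"ry":0,"rz":0,"x":0,"y":-33,"z":9.5,"fingers":40}
    - {"rx":0,"ry":0,"rz":0,"x":0,"y":-33,"z":9.5,"fingers":40}
    - {"rx":0,"ry":0,"rz":0,"x":0,"y":-31.5,"z":9.5,"fingers":40}
    - {"rx":0,"ry":0,"rz":0,"x":0,"y":0,"z":0,"fingers":40}
    - {"rx":0,"ry":0,"rz":0,"x":0,"y":0,"z":0,"fingers":40}

```text
t: 32.45
eef_pos: [0.7111, -0.0435, 0.3767]
orientation: [-0.973, 1.344, 0.976]
force: [-1.3, 0.2, -0.0]
finger_gap: 0.436
```

Run:
```python
from meas import *
delta([.711,-.0430,.115],np.radians(72.4))
```

```text
t 32.45 TCP [ 0.7111 -0.0435  0.3767] xaxis [-2.4e-03  1.0e-04 -1.0e+00] jawyaw 71.97 shift mm (tool now) [90.7  0.1  0.5] rx deg -0.43
```

>>> arm_command:
  motion:
    - {"rx":0,"ry":0,"rz":0,"x":28,"y":0,"z":0,"fingers":40}
    - {"rx":0,"ry":0,"rz":0,"x":28,"y":0,"z":0,"fingers":40}
    - {"rx":0,"ry":0,"rz":0,"x":22,"y":0,"z":0,"fingers":40}
    - {"rx":0,"ry":0,"rz":0,"x":12,"y":0,"z":0,"fingers":40}
    - {"rx":0,"ry":0,"rz":0,"x":0,"y":0,"z":0,"fingers":10}
    - {"rx":0,"ry":0,"rz":0,"x":0,"y":0,"z":0,"fingers":10}
    - {"rx":0,"ry":0,"rz":0,"x":0,"y":0,"z":0,"fingers":10}
    - {"rx":0,"ry":0,"rz":0,"x":0,"y":0,"z":0,"fingers":10}
  squeeze: 10

```text
t: 33.25
eef_pos: [0.7117, -0.0435, 0.2896]
orientation: [-0.977, 1.339, 0.975]
force: [0.1, 1.2, 2.4]
finger_gap: 0.19
```

Run:
```python
from meas import *
s,p,R=T(); print(s["finger_gap"]*92,np.round(p,4),s["force"])
piv=np.array([.507,.021]); r=p[:2]-piv; print(np.linalg.norm(r),np.degrees(np.arctan2(r[0],-r[1])))
```

```text
17.518681484648056 [ 0.7117 -0.0435  0.2896] [0.12188586 1.17329548 2.38927594]
0.21463932959205834 72.52525362107718
```

>>> arm_command:
  motion:
    - {"rx":0,"ry":0,"rz":0,"x":0,"y":0,"z":0,"fingers":24}
    - {"rx":0,"ry":0,"rz":0,"x":-5,"y":0,"z":0,"fingers":24}
    - {"rx":0,"ry":0,"rz":0,"x":0,"y":0,"z":0,"fingers":24}
    - {"rx":0,"ry":0,"rz":0,"x":0,"y":0,"z":0,"fingers":10}
    - {"rx":0,"ry":0,"rz":0,"x":0,"y":0,"z":0,"fingers":10}
    - {"rx":0,"ry":0,"rz":0,"x":0,"y":0,"z":0,"fingers":10}
  squeeze: 12

```text
t: 33.85
eef_pos: [0.7115, -0.0435, 0.2935]
orientation: [-0.976, 1.34, 0.976]
force: [-0.3, -0.4, 3.1]
finger_gap: 0.192
```

>>> arm_command:
  motion:
    - {"rx":4,"ry":0,"rz":0,"x":0,"y":0.5,"z":-15,"fingers":10}
    - {"rx":4,"ry":0,"rz":0,"x":0,"y":0.5,"z":-15,"fingers":10}
    - {"rx":4,"ry":0,"rz":0,"x":0,"y":0.5,"z":-15,"fingers":10}
    - {"rx":4,"ry":0,"rz":0,"x":0,"y":0.5,"z":-15,"fingers":10}
    - {"rx":4,"ry":0,"rz":0,"x":0,"y":0.5,"z":-15,"fingers":10}
    - {"rx":4,"ry":0,"rz":0,"x":0,"y":0.5,"z":-15,"fingers":10}
    - {"rx":4,"ry":0,"rz":0,"x":0,"y":0.5,"z":-15,"fingers":10}
    - {"rx":4,"ry":0,"rz":0,"x":0,"y":0.5,"z":-15,"fingers":10}

```text
t: 34.65
eef_pos: [0.6455, -0.1425, 0.2935]
orientation: [-0.546, 1.5, 0.545]
force: [1.9, 0.7, 3.7]
finger_gap: 0.191
```

Run:
```python
from meas import *
s,p,R=T(); print(s["finger_gap"]*92,np.round(p,4),s["force"])
piv=np.array([.507,.021]); r=p[:2]-piv; print(np.linalg.norm(r),np.degrees(np.arctan2(r[0],-r[1])))
delta([.5,0,.1],0)
```

```text
17.565428792338707 [ 0.6455 -0.1425  0.2935] [1.9318646  0.74898029 3.72856445]
0.21428640752984518 40.27551413933791
t 34.65 TCP [ 0.6455 -0.1425  0.2935] xaxis [ 1.5e-03 -1.0e-04 -1.0e+00] jawyaw 39.94 shift mm (tool now) [ 22.3 202.7 -20.1] rx deg 39.94
```

>>> arm_command:
  motion:
    - {"rx":4,"ry":0,"rz":0,"x":0,"y":0.5,"z":-15,"fingers":10}
    - {"rx":4,"ry":0,"rz":0,"x":0,"y":0.5,"z":-15,"fingers":10}
    - {"rx":4,"ry":0,"rz":0,"x":0,"y":0.5,"z":-15,"fingers":10}
    - {"rx":4,"ry":0,"rz":0,"x":0,"y":0.5,"z":-15,"fingers":10}
    - {"rx":4,"ry":0,"rz":0,"x":0,"y":0.5,"z":-15,"fingers":10}
    - {"rx":4,"ry":0,"rz":0,"x":0,"y":0.5,"z":-15,"fingers":10}
    - {"rx":4,"ry":0,"rz":0,"x":0,"y":0.5,"z":-15,"fingers":10}
    - {"rx":4,"ry":0,"rz":0,"x":0,"y":0.5,"z":-15,"fingers":10}

```text
t: 35.45
eef_pos: [0.5372, -0.1908, 0.2935]
orientation: [-0.109, 1.567, 0.109]
force: [1.3, 3.2, 2.7]
finger_gap: 0.19
```

>>> arm_command:
  motion:
    - {"rx":2,"ry":0,"rz":0,"x":0,"y":0.1,"z":-7.5,"fingers":10}
    - {"rx":2,"ry":0,"rz":0,"x":0,"y":0.1,"z":-7.5,"fingers":10}
    - {"rx":2,"ry":0,"rz":0,"x":0,"y":0.1,"z":-7.5,"fingers":10}
    - {"rx":1,"ry":0,"rz":0,"x":0,"y":0,"z":-4,"fingers":10}
    - {"rx":0,"ry":0,"rz":0,"x":0,"y":0,"z":0,"fingers":10}

```text
t: 35.95
eef_pos: [0.5106, -0.1928, 0.2934]
orientation: [-0.015, 1.571, 0.015]
force: [-0.9, 2.3, 6.6]
finger_gap: 0.19
```

Run:
```python
from meas import *
s,p,R=T(); print(s["finger_gap"]*92,np.round(p,4),s["force"])
piv=np.array([.507,.021]); r=p[:2]-piv; print(np.linalg.norm(r),np.degrees(np.arctan2(r[0],-r[1])))
delta([.5,0,.1],0)
```

```text
17.439714979867976 [ 0.5106 -0.1928  0.2934] [-0.90261845  2.27457436  6.59222741]
0.21382708879820359 0.9652992630696835
t 35.95 TCP [ 0.5106 -0.1928  0.2934] xaxis [-2.e-04  0.e+00 -1.e+00] jawyaw 1.06 shift mm (tool now) [ 22.5 193.   -7. ] rx deg 1.06
```

>>> arm_command:
  motion:
    - {"rx":0.5,"ry":0,"rz":0,"x":0,"y":0,"z":-2,"fingers":10}
    - {"rx":0.5,"ry":0,"rz":0,"x":0,"y":0,"z":-2,"fingers":10}
    - {"rx":0,"ry":0,"rz":0,"x":0,"y":0,"z":-1,"fingers":10}
    - {"rx":0,"ry":0,"rz":0,"x":0,"y":0,"z":0,"fingers":10}

```text
t: 36.35
eef_pos: [0.5065, -0.1928, 0.2935]
orientation: [-0.001, 1.569, 0.001]
force: [4.4, 2.5, 4.1]
finger_gap: 0.187
```

>>> arm_command:
  motion:
    - {"rx":0,"ry":0,"rz":0,"x":0,"y":0,"z":-1,"fingers":10}
    - {"rx":0,"ry":0,"rz":0,"x":0,"y":0,"z":0,"fingers":10}

```text
t: 36.55
eef_pos: [0.5061, -0.1929, 0.2935]
orientation: [-0.002, 1.567, 0.001]
force: [7.5, 3.6, 1.3]
finger_gap: 0.193
```

>>> arm_command:
  motion:
    - {"rx":0,"ry":0,"rz":0,"x":0,"y":0,"z":0,"fingers":26}
    - {"rx":0,"ry":0,"rz":0,"x":0,"y":0,"z":0,"fingers":26}
    - {"rx":0,"ry":0,"rz":0,"x":0,"y":0,"z":0,"fingers":26}
    - {"rx":0,"ry":0,"rz":0,"x":-25,"y":0,"z":0,"fingers":26}
    - {"rx":0,"ry":0,"rz":0,"x":-35,"y":0,"z":0,"fingers":26}
    - {"rx":0,"ry":0,"rz":0,"x":-35,"y":0,"z":0,"fingers":40}
    - {"rx":0,"ry":0,"rz":0,"x":0,"y":0,"z":0,"fingers":40}

```text
t: 37.25
eef_pos: [0.506, -0.1935, 0.3924]
orientation: [-0.004, 1.565, -0.001]
force: [0.4, -0.9, 0.5]
finger_gap: 0.429
```

Run:
```python
from meas import *
for c in("scene","top"):
    d=arm.get_image(c); np.savez(c+"14.npz",**d); W=cloud(d); hsv=cv2.cvtColor(d["img"],cv2.COLOR_BGR2HSV)
    k=(W[...,2]>.112)&(W[...,2]<.135)&(np.hypot(W[...,0]-.507,W[...,1]+.194)<.03)&(hsv[...,2]<90); print(c,"knob",W[k].mean(0),k.sum())
    k=(W[...,2]>.076)&(W[...,2]<.1)&((hsv[...,0]<8)|(hsv[...,0]>172))&(hsv[...,1]>150)&(abs(W[...,0]-.51)<.06)&(W[...,1]<.0); P=W[k][:,:2].astype(np.float32)
    l=cv2.fitLine(P,cv2.DIST_L2,0,.01,.01).ravel(); print("strap",l.round(4),np.degrees(np.arctan2(l[0],-l[1])))
    for r in arm.tip_of("wrench_grip",c)[:2]: print(r["conf"],ray(d,r["location"][1]*560,r["location"][0]*420,.072).round(4))
    P=W[(W[...,2]>.066)&(W[...,2]<.1)&(W[...,1]>.08)&(W[...,1]<.28)&(abs(W[...,0]-.5)<.03)]
    l=cv2.fitLine(P[:,:2].astype(np.float32),cv2.DIST_L2,0,.01,.01).ravel(); print("wrench",l.round(4),P[:,1].max().round(4))
    cv2.imwrite(f"pics/{c}14.png",cv2.resize(d["img"][100:270,190:390] if c=="scene" else d["img"][190:280,130:330],None,fx=4,fy=4,interpolation=cv2.INTER_CUBIC)[:600])
print(T()[1])
```

```text
scene knob [ 0.51168093 -0.19492954  0.12154541] 35
strap [ 0.0051  1.      0.512  -0.1066] 179.70905
0.54 [0.5093 0.205  0.072 ]
wrench [ 0.0379 -0.9993  0.5077  0.1775] 0.2702
top knob [nan nan nan] 0
strap [ 0.0037 -1.      0.5067 -0.0547] 0.21307889
0.58 [0.4966 0.2168 0.072 ]
wrench [ 0.0466 -0.9989  0.5007  0.1788] 0.2659
[ 0.5043253  -0.19280363  0.38688242]<stdin>:4: RuntimeWarning: Mean of empty slice.
  ret = um.true_divide(
```

View pics/scene14.png

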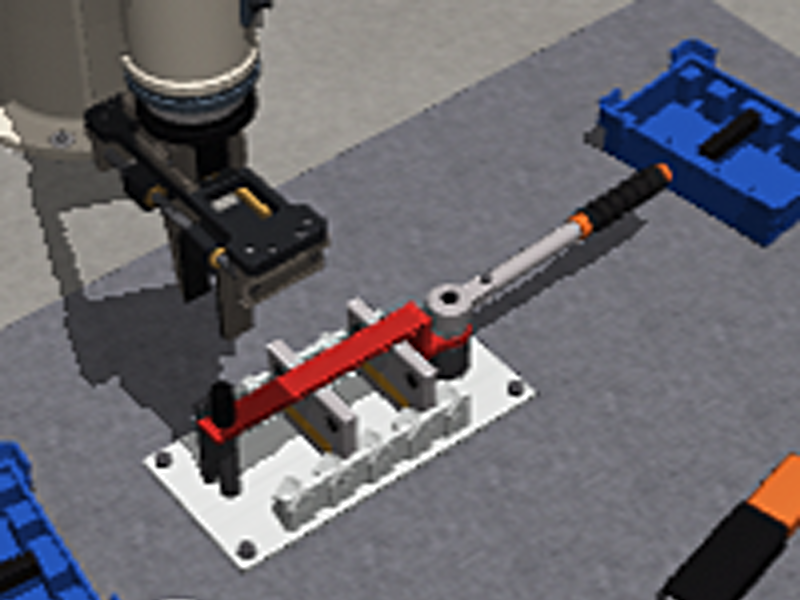

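View pics/top14.png

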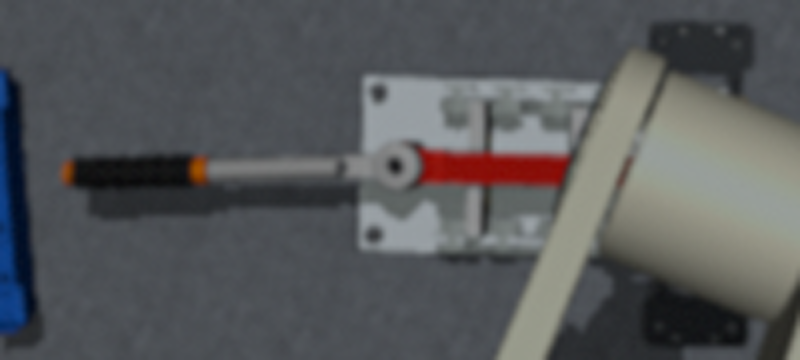

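The strap is closed against its stop. Next is the wrench: I'll straddle its grip with open jaws and push with one pad only.

Run:
```python
from meas import *
delta([.4985,.2153,.21],np.radians(2.5))
```

```text
t 37.45 TCP [ 0.5043 -0.1928  0.3869] xaxis [-2.2e-03  7.0e-04 -1.0e+00] jawyaw 0.11 shift mm (tool now) [  6.2 408.1  -5. ] rx deg -2.39
```

>>> arm_command:
  motion:
    - {"rx":-2.5,"ry":0,"rz":0,"x":0,"y":40,"z":0,"fingers":60}
    - {"rx":0,"ry":0,"rz":0,"x":0,"y":45,"z":-2,"fingers":60}
    - {"rx":0,"ry":0,"rz":0,"x":0,"y":45,"z":-2,"fingers":60}
    - {"rx":0,"ry":0,"rz":0,"x":0,"y":45,"z":-2,"fingers":60}
    - {"rx":0,"ry":0,"rz":0,"x":0,"y":45,"z":-2,"fingers":60}
    - {"rx":0,"ry":0,"rz":0,"x":0,"y":45,"z":-2,"fingers":60}
    - {"rx":0,"ry":0,"rz":0,"x":0,"y":45,"z":0,"fingers":60}
    - {"rx":0,"ry":0,"rz":0,"x":0,"y":45,"z":0,"fingers":60}

```text
t: 38.25
eef_pos: [0.4796, 0.1629, 0.3867]
orientation: [-0.037, 1.573, 0.035]
force: [0.7, -0.4, 0.1]
finger_gap: 0.655
```

>>> arm_command:
  motion:
    - {"rx":0,"ry":0,"rz":0,"x":0,"y":45,"z":0,"fingers":60}
    - {"rx":0,"ry":0,"rz":0,"x":0,"y":0,"z":0,"fingers":60}
    - {"rx":0,"ry":0,"rz":0,"x":0,"y":0,"z":0,"fingers":60}

```text
t: 38.55
eef_pos: [0.4778, 0.2068, 0.3866]
orientation: [-0.039, 1.573, 0.037]
force: [-0.2, -0.3, 0.2]
finger_gap: 0.654
```

Run:
```python
from meas import *
delta([.4985,.2153,.125],np.radians(2.5)); print(arm.read_state()["finger_gap"]*92)
```

```text
t 38.55 TCP [0.4778 0.2068 0.3866] xaxis [-0.0026 -0.0015 -1.    ] jawyaw 2.76 shift mm (tool now) [90.6  7.6 21.3] rx deg 0.26
60.21064999699152
```

>>> arm_command:
  motion:
    - {"rx":0,"ry":0,"rz":0,"x":0,"y":7.5,"z":21,"fingers":60}
    - {"rx":0,"ry":0,"rz":0,"x":30,"y":0,"z":0,"fingers":60}
    - {"rx":0,"ry":0,"rz":0,"x":30,"y":0,"z":0,"fingers":60}
    - {"rx":0,"ry":0,"rz":0,"x":30,"y":0,"z":0,"fingers":60}
    - {"rx":0,"ry":0,"rz":0,"x":0,"y":0,"z":0,"fingers":60}
    - {"rx":0,"ry":0,"rz":0,"x":0,"y":0,"z":0,"fingers":60}

```text
t: 39.15
eef_pos: [0.4991, 0.2135, 0.298]
orientation: [-0.036, 1.572, 0.034]
force: [0.5, -0.0, 1.0]
finger_gap: 0.654
```

Run:
```python
from meas import *
delta([.4985,.2153,.072],np.radians(2.5))
d=arm.get_image("scene"); cv2.imwrite("pics/s15.png",cv2.resize(d["img"][80:230,270:430],None,fx=4,fy=4,interpolation=cv2.INTER_CUBIC))
```

```text
t 39.15 TCP [0.4991 0.2135 0.298 ] xaxis [-0.0019 -0.001  -1.    ] jawyaw 2.54 shift mm (tool now) [55.   1.9 -0.4] rx deg 0.04
```

View pics/s15.png

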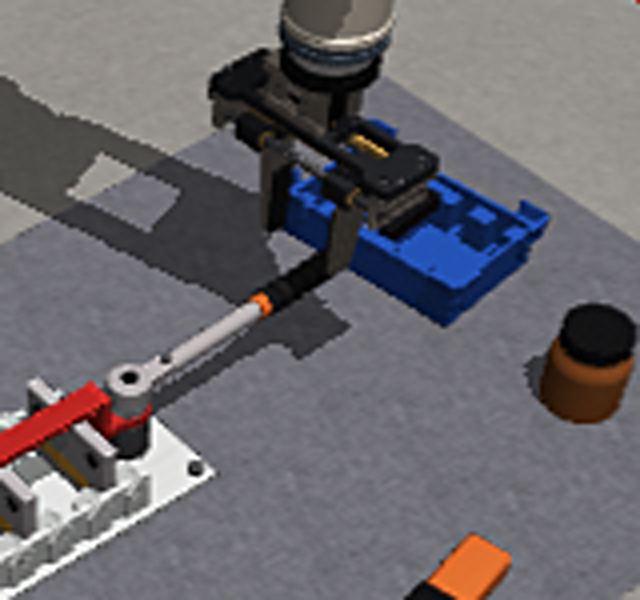

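Straddling; lower 54 mm.

>>> arm_command:
  motion:
    - {"rx":0,"ry":0,"rz":0,"x":14,"y":2,"z":0,"fingers":60}
    - {"rx":0,"ry":0,"rz":0,"x":14,"y":0,"z":0,"fingers":60}
    - {"rx":0,"ry":0,"rz":0,"x":14,"y":0,"z":0,"fingers":60}
    - {"rx":0,"ry":0,"rz":0,"x":12,"y":0,"z":0,"fingers":60}
    - {"rx":0,"ry":0,"rz":0,"x":0,"y":0,"z":0,"fingers":60}
    - {"rx":0,"ry":0,"rz":0,"x":0,"y":0,"z":10,"fingers":60}
    - {"rx":0,"ry":0,"rz":0,"x":0,"y":0,"z":3,"fingers":60}
    - {"rx":0,"ry":0,"rz":0,"x":0,"y":0,"z":0,"fingers":60}

```text
t: 40.0
eef_pos: [0.5131, 0.2175, 0.2448]
orientation: [-0.035, 1.569, 0.036]
force: [0.1, 0.4, -0.5]
finger_gap: 0.653
```

>>> arm_command:
  motion:
    - {"rx":0,"ry":0,"rz":0,"x":0,"y":0,"z":2,"fingers":60}
    - {"rx":0,"ry":0,"rz":0,"x":0,"y":0,"z":2,"fingers":60}
    - {"rx":0,"ry":0,"rz":0,"x":0,"y":0,"z":0,"fingers":60}

```text
t: 40.3
eef_pos: [0.5162, 0.2175, 0.2444]
orientation: [-0.036, 1.57, 0.036]
force: [0.6, -0.4, 0.7]
finger_gap: 0.651
```

```bash
cat > wr.py <<'E'
from h import *
def wr():
    s,p,R=T(); M=R.as_matrix(); piv=np.array([.507,.0208])
    op=s["finger_gap"]*.092/2
    # bar axis line: parallel offset of pad face by 12 mm along jaw; distance of pad+12 from pivot along jaw (tangential)
    z=M[:2,2]/np.linalg.norm(M[:2,2]); y=M[:2,1]/np.linalg.norm(M[:2,1]); r=p[:2]-piv
    t=r@z-op+.012; rad=r@y
    jy=np.arctan2(z[1],z[0]); phi=jy+np.pi/2-np.arctan2(t,rad)
    f=np.array(s["force"]); print("t",round(s["t"],2),"force",f.round(1),"along jaw",round(f[:2]@z,1),"radial",round(f[:2]@y,1),"jaw",round(np.degrees(jy),2),"TCP",p.round(4),"rad",rad.round(4),"t",t.round(4),"handle deg",round(np.degrees(phi),2),"screw(+bend)",round(np.radians(109.55)-phi,3),"tcp z",p[2].round(3))
E
python3 -c "from wr import *; wr()"
```

```text
t 40.3 force [ 0.6 -0.4  0.7] along jaw 0.5 radial -0.4 jaw 2.61 TCP [0.5162 0.2175 0.2444] rad 0.1961 t 0.0002 handle deg 92.54 screw(+bend) 0.297 tcp z 0.244
```

>>> arm_command:
  motion:
    - {"rx":2,"ry":0,"rz":0,"x":0,"y":-0.75,"z":6.8,"fingers":60}
    - {"rx":2,"ry":0,"rz":0,"x":0,"y":-0.75,"z":6.8,"fingers":60}
    - {"rx":2,"ry":0,"rz":0,"x":0,"y":-0.75,"z":6.8,"fingers":60}
    - {"rx":2,"ry":0,"rz":0,"x":0,"y":-0.75,"z":6.8,"fingers":60}
    - {"rx":2,"ry":0,"rz":0,"x":0,"y":-0.75,"z":6.8,"fingers":60}
    - {"rx":2,"ry":0,"rz":0,"x":0,"y":-0.75,"z":6.8,"fingers":60}
    - {"rx":2,"ry":0,"rz":0,"x":0,"y":-0.75,"z":6.8,"fingers":60}
    - {"rx":2,"ry":0,"rz":0,"x":0,"y":-0.75,"z":6.8,"fingers":60}

```text
t: 41.1
eef_pos: [0.5691, 0.2076, 0.2438]
orientation: [0.186, 1.566, -0.186]
force: [-5.1, 3.8, 1.1]
finger_gap: 0.657
```

```bash
python3 -c "from wr import *; wr()"
```

```text
t 41.1 force [-5.1  3.8  1.1] along jaw -5.8 radial 2.5 jaw -13.58 TCP [0.5691 0.2076 0.2438] rad 0.1961 t -0.0017 handle deg 76.9 screw(+bend) 0.57 tcp z 0.244
```

>>> arm_command:
  motion:
    - {"rx":2,"ry":0,"rz":0,"x":0,"y":-0.75,"z":6.8,"fingers":60}
    - {"rx":2,"ry":0,"rz":0,"x":0,"y":-0.75,"z":6.8,"fingers":60}
    - {"rx":2,"ry":0,"rz":0,"x":0,"y":-0.75,"z":6.8,"fingers":60}
    - {"rx":2,"ry":0,"rz":0,"x":0,"y":-0.75,"z":6.8,"fingers":60}
    - {"rx":2,"ry":0,"rz":0,"x":0,"y":-0.75,"z":6.8,"fingers":60}
    - {"rx":2,"ry":0,"rz":0,"x":0,"y":-0.75,"z":6.8,"fingers":60}
    - {"rx":2,"ry":0,"rz":0,"x":0,"y":-0.75,"z":6.8,"fingers":60}
    - {"rx":2,"ry":0,"rz":0,"x":0,"y":-0.75,"z":6.8,"fingers":60}

```text
t: 41.9
eef_pos: [0.6183, 0.1835, 0.244]
orientation: [0.406, 1.534, -0.404]
force: [-2.7, 5.1, 1.2]
finger_gap: 0.654
```

```bash
python3 -c "from wr import *; wr()"
```

```text
t 41.9 force [-2.7  5.1  1.2] along jaw -4.9 radial 3.1 jaw -29.59 TCP [0.6183 0.1835 0.244 ] rad 0.1964 t -0.0016 handle deg 60.89 screw(+bend) 0.849 tcp z 0.244
```

Now 3 rows, then in small steps with readings.

>>> arm_command:
  motion:
    - {"rx":1.5,"ry":0,"rz":0,"x":0,"y":-0.6,"z":5.1,"fingers":60}
    - {"rx":1.5,"ry":0,"rz":0,"x":0,"y":-0.6,"z":5.1,"fingers":60}
    - {"rx":1.5,"ry":0,"rz":0,"x":0,"y":-0.6,"z":5.1,"fingers":60}
    - {"rx":1.5,"ry":0,"rz":0,"x":0,"y":-0.6,"z":5.1,"fingers":60}

```text
t: 42.3
eef_pos: [0.6346, 0.171, 0.2441]
orientation: [0.488, 1.517, -0.485]
force: [-2.5, 8.3, 0.7]
finger_gap: 0.654
```

```bash
python3 -c "from wr import *; wr()"
```

```text
t 42.3 force [-2.5  8.3  0.7] along jaw -6.9 radial 5.3 jaw -35.57 TCP [0.6346 0.171  0.2441] rad 0.1964 t -0.0017 handle deg 54.92 screw(+bend) 0.954 tcp z 0.244
```

>>> arm_command:
  motion:
    - {"rx":1,"ry":0,"rz":0,"x":0,"y":-0.2,"z":3,"fingers":60}
    - {"rx":1,"ry":0,"rz":0,"x":0,"y":-0.2,"z":3,"fingers":60}

```text
t: 42.5
eef_pos: [0.6383, 0.1676, 0.2437]
orientation: [0.515, 1.513, -0.513]
force: [-9.2, 13.4, 1.0]
finger_gap: 0.653
```

```bash
python3 -c "from wr import *; wr()"
```

```text
t 42.5 force [-9.2 13.4  1. ] along jaw -15.4 radial 5.0 jaw -37.59 TCP [0.6383 0.1676 0.2437] rad 0.1964 t -0.0035 handle deg 53.44 screw(+bend) 0.979 tcp z 0.244
```

>>> arm_command:
  motion:
    - {"rx":2,"ry":0,"rz":0,"x":0,"y":-0.7,"z":5.4,"fingers":60}
    - {"rx":2,"ry":0,"rz":0,"x":0,"y":-0.7,"z":5.4,"fingers":60}
    - {"rx":2,"ry":0,"rz":0,"x":0,"y":-0.7,"z":5.4,"fingers":60}

```text
t: 42.8
eef_pos: [0.6491, 0.1564, 0.2436]
orientation: [0.597, 1.493, -0.594]
force: [-8.4, 13.4, 1.3]
finger_gap: 0.655
```

```bash
cat >> wr.py <<'E'
def bend():
    s,p,R=T(); M=R.as_matrix(); op=s["finger_gap"]*.092/2
    h=np.radians(109.55)-.95; piv=np.array([.507,.0208])+.04*np.array([np.cos(h),np.sin(h)])
    z=M[:2,2]/np.linalg.norm(M[:2,2]); y=M[:2,1]/np.linalg.norm(M[:2,1]); r=p[:2]-piv
    t=r@z-op+.012; rad=r@y; jy=np.arctan2(z[1],z[0]); phi=jy+np.pi/2-np.arctan2(t,rad)
    print("bend",round(h-phi,3),"rad",rad.round(4),"t",t.round(4))
E
python3 -c "from wr import *; wr(); bend()"
```

```text
t 42.8 force [-8.4 13.4  1.3] along jaw -15.3 radial 3.9 jaw -43.61 TCP [0.6491 0.1564 0.2436] rad 0.1962 t -0.0088 handle deg 48.96 screw(+bend) 1.058 tcp z 0.244
bend 0.135 rad 0.1566 t -0.0027
```

>>> arm_command:
  motion:
    - {"rx":2,"ry":0,"rz":0,"x":0,"y":-0.7,"z":5.4,"fingers":60}
    - {"rx":2,"ry":0,"rz":0,"x":0,"y":-0.7,"z":5.4,"fingers":60}
    - {"rx":1,"ry":0,"rz":0,"x":0,"y":-0.3,"z":3,"fingers":60}
    - {"rx":0,"ry":0,"rz":0,"x":0,"y":0,"z":0,"fingers":60}

```text
t: 43.2
eef_pos: [0.658, 0.1454, 0.2437]
orientation: [0.664, 1.472, -0.661]
force: [-6.5, 14.5, 1.3]
finger_gap: 0.654
```

Run:
```python
from wr import *
wr(); bend()
d=arm.get_image("scene"); cv2.imwrite("pics/s16.png",cv2.resize(d["img"][80:230,270:430],None,fx=4,fy=4,interpolation=cv2.INTER_CUBIC))
```

```text
t 43.2 force [-6.5 14.5  1.3] along jaw -15.2 radial 4.7 jaw -48.58 TCP [0.658  0.1454 0.2437] rad 0.1956 t -0.0116 handle deg 44.8 screw(+bend) 1.13 tcp z 0.244
bend 0.226 rad 0.1568 t -0.0021
```

View pics/s16.png

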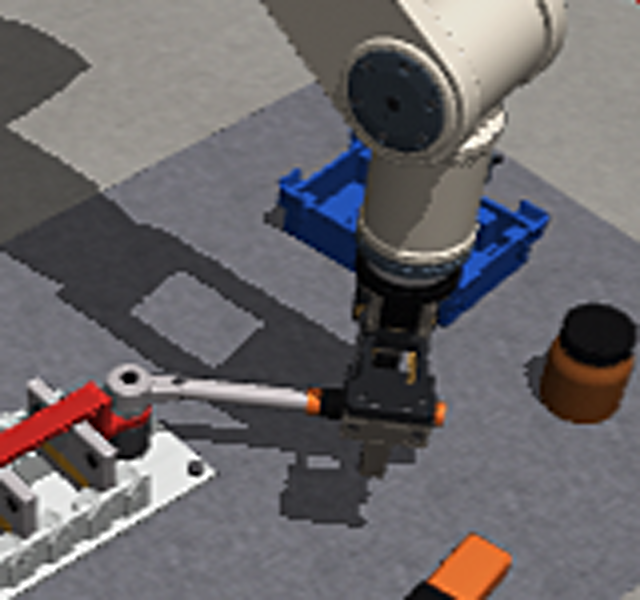

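The bend is visible at the joint, with a steady 15 N, so it has clicked. I ease back along the same arc.

>>> arm_command:
  motion:
    - {"rx":-2,"ry":0,"rz":0,"x":0,"y":0.7,"z":-5.4,"fingers":60}
    - {"rx":-2,"ry":0,"rz":0,"x":0,"y":0.7,"z":-5.4,"fingers":60}
    - {"rx":-2,"ry":0,"rz":0,"x":0,"y":0.7,"z":-5.4,"fingers":60}
    - {"rx":-2,"ry":0,"rz":0,"x":0,"y":0.7,"z":-5.4,"fingers":60}
    - {"rx":-2,"ry":0,"rz":0,"x":0,"y":0.7,"z":-5.4,"fingers":60}
    - {"rx":-2,"ry":0,"rz":0,"x":0,"y":0.7,"z":-5.4,"fingers":60}

```text
t: 43.85
eef_pos: [0.6372, 0.1697, 0.2436]
orientation: [0.497, 1.516, -0.497]
force: [-0.4, -0.4, 0.9]
finger_gap: 0.654
```

```bash
python3 -c "from wr import *; wr(); bend()"
```

```text
t 43.85 force [-0.4 -0.4  0.9] along jaw -0.1 radial -0.5 jaw -36.37 TCP [0.6372 0.1697 0.2436] rad 0.1971 t -0.0015 handle deg 54.07 screw(+bend) 0.968 tcp z 0.244
bend 0.023 rad 0.1571 t -0.0005
```

>>> arm_command:
  motion:
    - {"rx":0,"ry":0,"rz":0,"x":0,"y":0,"z":-8,"fingers":60}
    - {"rx":0,"ry":0,"rz":0,"x":0,"y":0,"z":-8,"fingers":60}
    - {"rx":0,"ry":0,"rz":0,"x":0,"y":0,"z":0,"fingers":60}
    - {"rx":0,"ry":0,"rz":0,"x":-20,"y":0,"z":0,"fingers":60}
    - {"rx":0,"ry":0,"rz":0,"x":-30,"y":0,"z":0,"fingers":60}
    - {"rx":0,"ry":0,"rz":0,"x":-45,"y":0,"z":0,"fingers":60}
    - {"rx":0,"ry":0,"rz":0,"x":-45,"y":0,"z":0,"fingers":60}
    - {"rx":0,"ry":0,"rz":0,"x":0,"y":0,"z":0,"fingers":60}

```text
t: 44.65
eef_pos: [0.6273, 0.1783, 0.3913]
orientation: [0.502, 1.503, -0.493]
force: [1.0, 0.6, -0.2]
finger_gap: 0.657
```

Run:
```python
from meas import *
s,p,R=T(); print(s["force"],p)
for c in("scene","top"):
    d=arm.get_image(c); np.savez(c+"17.npz",**d); cv2.imwrite(f"pics/{c}17.png",d["img"])
    print(c,tray(d,.47,.39)); print(tray(d,.475,-.4))
```

```text
[ 0.98705932  0.64526263 -0.15920078] [0.62730382 0.17832341 0.39133095]
scene {'rim': ((array([474.1, 378.3]), 198.7, 142.5, 8.2), 271), 'lug': ((array([472.8, 380.1]), 203.1, 142.1, 6.9), 340)}
{'rim': ((array([ 491., -394.]), 201.8, 131.3, -7.16), 607), 'lug': ((array([ 488.8, -392.4]), 206.2, 136.9, -6.45), 742)}
top {'rim': ((array([518.4, 405.3]), 82.5, 73.3, 1.2), 75), 'lug': ((array([518.4, 406.4]), 85.2, 71.7, -1.31), 79)}
{'rim': ((array([ 487.7, -392.5]), 193.7, 131.4, -6.46), 548), 'lug': ((array([ 487.1, -393.1]), 200.6, 137.2, -6.32), 650)}
```

View pics/scene17.png

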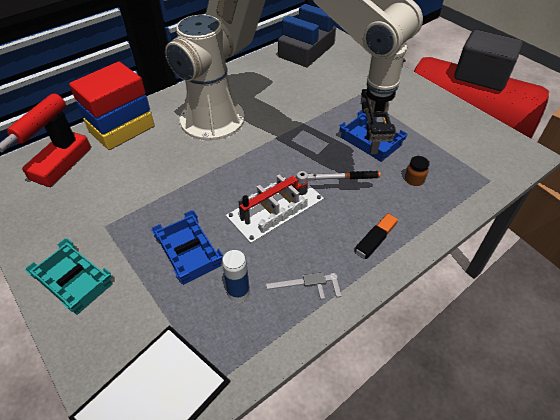

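View pics/top17.png

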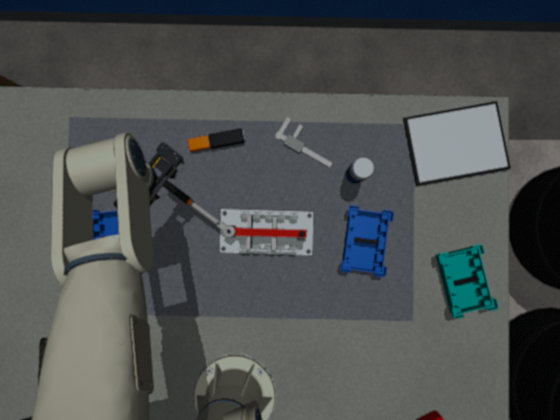

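The wrench is back straight and the screw holds at about 55°. Next I pick up the emptied tray_a by its bar.

```bash
cat >> meas.py <<'E'
def bar(d,x,y):
    hsv=cv2.cvtColor(d["img"],cv2.COLOR_BGR2HSV); W=cloud(d)
    m=(np.hypot(W[...,0]-x,W[...,1]-y)<.055)&(hsv[...,2]<60)&(hsv[...,1]<140)&(abs(W[...,2]-.044)<.012)
    v,u=np.nonzero(m); P=np.array([ray(d,a,b,.044)[:2] for a,b in zip(u,v)]); return rect(P),P.mean(0).round(4),len(P)
E
python3 - <<'E'
from meas import *
t0=dict(np.load("top.npz")); t17=dict(np.load("top17.npz")); s17=dict(np.load("scene17.npz")); s0=dict(np.load("scene.npz"))
print("A top",bar(t17,.488,-.393)); print("A scene",bar(s17,.488,-.393)); print("B top0",bar(t0,.47,.38)); print("B scene0",bar(s0,.47,.38))
print("A scene17 B scene0", tray(s17,.488,-.393), tray(s0,.47,.38,.14))
cv2.imwrite("pics/oA.png",ortho(t17,.044,.37,.61,-.49,-.30,2.4)); cv2.imwrite("pics/oB.png",ortho(t0,.044,.35,.59,.29,.48,2.4))
delta([.4875,-.393,.2],np.radians(-6.4))
E
```

```text
A top ((array([ 487.4, -392.3]), 67.8, 10.3, 85.27), array([ 0.4874, -0.3931]), 73)
A scene ((array([ 495.5, -393.6]), 71.6, 22.3, 85.39), array([ 0.4946, -0.3947]), 120)
B top0 ((array([469. , 377.1]), 70.0, 9.7, -85.15), array([0.4692, 0.3787]), 66)
B scene0 ((array([478., 379.]), 69.6, 18.5, -82.2), array([0.4768, 0.379 ]), 54)
A scene17 B scene0 {'rim': ((array([ 491., -394.]), 201.8, 131.3, -7.16), 607), 'lug': ((array([ 488.8, -392.4]), 206.2, 136.9, -6.45), 742)} {'rim': ((array([473.4, 380.8]), 199.4, 138.4, 6.73), 400), 'lug': ((array([475.9, 353. ]), 202.7, 195.4, 6.24), 482)}
t 44.75 TCP [0.6257 0.1779 0.3855] xaxis [ 2.9e-03  6.0e-04 -1.0e+00] jawyaw -36.44 shift mm (tool now) [  13.8 -541.4  227.9] rx deg -30.04
```

View pics/oA.png

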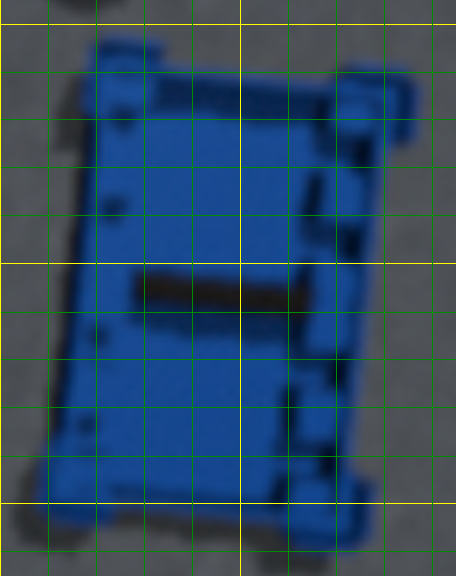

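View pics/oB.png

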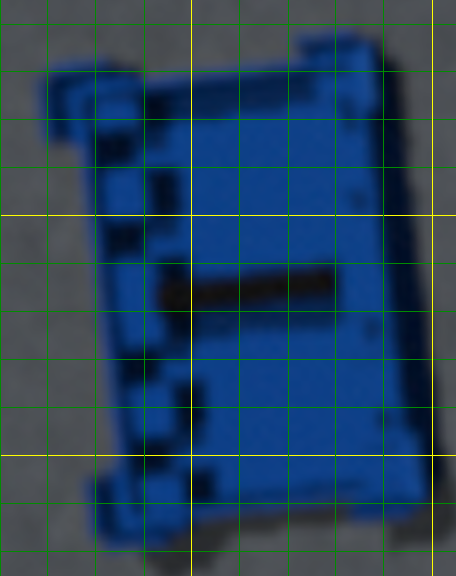

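>>> arm_command:
  motion:
    - {"rx":-7.5,"ry":0,"rz":0,"x":0,"y":0,"z":0,"fingers":34}
    - {"rx":-7.5,"ry":0,"rz":0,"x":0,"y":0,"z":0,"fingers":34}
    - {"rx":-7.5,"ry":0,"rz":0,"x":0,"y":0,"z":0,"fingers":34}
    - {"rx":-7.5,"ry":0,"rz":0,"x":0,"y":0,"z":0,"fingers":34}
    - {"rx":0,"ry":0,"rz":0,"x":0,"y":0,"z":0,"fingers":34}

```text
t: 45.25
eef_pos: [0.6249, 0.1779, 0.3822]
orientation: [0.086, 1.572, -0.087]
force: [1.0, -0.0, 0.6]
finger_gap: 0.368
```

Run:
```python
from meas import *
delta([.488,-.393,.2],np.radians(-6.4))
```

```text
t 45.25 TCP [0.6249 0.1779 0.3822] xaxis [-2.8e-03 -9.0e-04 -1.0e+00] jawyaw -6.3 shift mm (tool now) [  12.1 -582.4  -73.4] rx deg 0.1
```

>>> arm_command:
  motion:
    - {"rx":0,"ry":0,"rz":0,"x":0,"y":-40,"z":-6,"fingers":34}
    - {"rx":0,"ry":0,"rz":0,"x":0,"y":-45,"z":-6,"fingers":34}
    - {"rx":0,"ry":0,"rz":0,"x":0,"y":-45,"z":-6,"fingers":34}
    - {"rx":0,"ry":0,"rz":0,"x":0,"y":-45,"z":-6,"fingers":34}
    - {"rx":0,"ry":0,"rz":0,"x":0,"y":-45,"z":-6,"fingers":34}
    - {"rx":0,"ry":0,"rz":0,"x":0,"y":-45,"z":-6,"fingers":34}
    - {"rx":0,"ry":0,"rz":0,"x":0,"y":-45,"z":-6,"fingers":34}
    - {"rx":0,"ry":0,"rz":0,"x":0,"y":-45,"z":-6,"fingers":34}

```text
t: 46.05
eef_pos: [0.5371, -0.171, 0.3832]
orientation: [0.091, 1.57, -0.091]
force: [0.8, 0.0, 0.1]
finger_gap: 0.366
```

>>> arm_command:
  motion:
    - {"rx":0,"ry":0,"rz":0,"x":0,"y":-45,"z":-6,"fingers":34}
    - {"rx":0,"ry":0,"rz":0,"x":0,"y":-45,"z":-6,"fingers":34}
    - {"rx":0,"ry":0,"rz":0,"x":0,"y":-45,"z":-6,"fingers":34}
    - {"rx":0,"ry":0,"rz":0,"x":0,"y":-45,"z":-6,"fingers":34}
    - {"rx":0,"ry":0,"rz":0,"x":0,"y":-40,"z":0,"fingers":34}
    - {"rx":0,"ry":0,"rz":0,"x":0,"y":0,"z":0,"fingers":34}
    - {"rx":0,"ry":0,"rz":0,"x":0,"y":0,"z":0,"fingers":34}

```text
t: 46.75
eef_pos: [0.4892, -0.3857, 0.3829]
orientation: [0.093, 1.57, -0.09]
force: [-0.6, 0.2, 0.4]
finger_gap: 0.37
```

Run:
```python
from meas import *
delta([.488,-.393,.1],np.radians(-6.4))
d=arm.get_image("top"); np.savez("top18.npz",**d); cv2.imwrite("pics/oB2.png",ortho(d,.044,.35,.59,.29,.48,2.4)); print(bar(d,.47,.38),tray(d,.47,.38))
```

```text
t 46.75 TCP [ 0.4892 -0.3857  0.3829] xaxis [-0.0015  0.0015 -1.    ] jawyaw -6.67 shift mm (tool now) [111.9  -7.5  -0.2] rx deg -0.27
((array([468.9, 377.1]), 70.0, 9.8, -85.36), array([0.469 , 0.3793]), 67) {'rim': ((array([468.9, 379.2]), 193.6, 133.1, 6.56), 651), 'lug': ((array([469.8, 378.8]), 200.1, 138.6, 6.58), 776)}
```

>>> arm_command:
  motion:
    - {"rx":-0.3,"ry":0,"rz":0,"x":30,"y":-7.5,"z":0,"fingers":34}
    - {"rx":0,"ry":0,"rz":0,"x":40,"y":0,"z":0,"fingers":34}
    - {"rx":0,"ry":0,"rz":0,"x":40,"y":0,"z":0,"fingers":34}
    - {"rx":0,"ry":0,"rz":0,"x":0,"y":0,"z":0,"fingers":34}
    - {"rx":0,"ry":0,"rz":0,"x":0,"y":0,"z":0,"fingers":34}

```text
t: 47.3
eef_pos: [0.4894, -0.3916, 0.2743]
orientation: [0.084, 1.571, -0.082]
force: [0.4, 1.0, 0.9]
finger_gap: 0.369
```

Run:
```python
from meas import *
delta([.488,-.393,.036],np.radians(-6.4))
```

```text
t 47.3 TCP [ 0.4894 -0.3916  0.2743] xaxis [-0.0013  0.0012 -1.    ] jawyaw -6.06 shift mm (tool now) [67.3 -1.6 -1.1] rx deg 0.34
```

>>> arm_command:
  motion:
    - {"rx":0.3,"ry":0,"rz":0,"x":15,"y":-1.5,"z":-1,"fingers":34}
    - {"rx":0,"ry":0,"rz":0,"x":15,"y":0,"z":0,"fingers":34}
    - {"rx":0,"ry":0,"rz":0,"x":15,"y":0,"z":0,"fingers":34}
    - {"rx":0,"ry":0,"rz":0,"x":12,"y":0,"z":0,"fingers":34}
    - {"rx":0,"ry":0,"rz":0,"x":8,"y":0,"z":0,"fingers":34}
    - {"rx":0,"ry":0,"rz":0,"x":0,"y":0,"z":0,"fingers":34}
    - {"rx":0,"ry":0,"rz":0,"x":0,"y":0,"z":0,"fingers":34}

```text
t: 48.0
eef_pos: [0.4879, -0.3942, 0.2091]
orientation: [0.088, 1.569, -0.087]
force: [-0.5, -0.6, -0.0]
finger_gap: 0.368
```

>>> arm_command:
  motion:
    - {"rx":0,"ry":0,"rz":0,"x":0,"y":0,"z":0,"fingers":6}
    - {"rx":0,"ry":0,"rz":0,"x":0,"y":0,"z":0,"fingers":6}
    - {"rx":0,"ry":0,"rz":0,"x":0,"y":0,"z":0,"fingers":6}
    - {"rx":0,"ry":0,"rz":0,"x":0,"y":0,"z":0,"fingers":6}
    - {"rx":0,"ry":0,"rz":0,"x":0,"y":0,"z":0,"fingers":6}
  squeeze: 40

```text
t: 48.5
eef_pos: [0.488, -0.3942, 0.2097]
orientation: [0.087, 1.568, -0.088]
force: [-1.0, -0.3, 4.2]
finger_gap: 0.15
```

Run:
```python
from meas import *
delta([.488,-.393,.036],np.radians(-6.4)); s=arm.read_state(); print(s["finger_gap"]*92,s["force"],s["moment"])
```

```text
t 48.5 TCP [ 0.488  -0.3942  0.2097] xaxis [ 6.e-04 -5.e-04 -1.e+00] jawyaw -6.38 shift mm (tool now) [ 2.7  1.2 -0.1] rx deg 0.02
13.814975640264825 [-1.01798838 -0.32125711  4.22015733] [ 0.03136488  0.15248467 -0.03188484]
```

>>> arm_command:
  motion:
    - {"rx":0,"ry":0,"rz":0,"x":-5,"y":0,"z":0,"fingers":6}
    - {"rx":0,"ry":0,"rz":0,"x":-15,"y":0,"z":0,"fingers":6}
    - {"rx":0,"ry":0,"rz":0,"x":-25,"y":0,"z":0,"fingers":6}
    - {"rx":0,"ry":0,"rz":0,"x":-35,"y":0,"z":0,"fingers":6}
    - {"rx":0,"ry":0,"rz":0,"x":-35,"y":0,"z":0,"fingers":6}
    - {"rx":0,"ry":0,"rz":0,"x":-35,"y":0,"z":0,"fingers":6}
    - {"rx":0,"ry":0,"rz":0,"x":-20,"y":0,"z":0,"fingers":6}
    - {"rx":0,"ry":0,"rz":0,"x":0,"y":0,"z":0,"fingers":6}

```text
t: 49.3
eef_pos: [0.4884, -0.3945, 0.3833]
orientation: [0.085, 1.564, -0.09]
force: [0.1, 0.3, -4.7]
finger_gap: 0.151
```

Run:
```python
from meas import *
s=arm.read_state(); print(s["finger_gap"]*92,s["force"],s["moment"])
d=arm.get_image("scene"); cv2.imwrite("pics/s19.png",d["img"])
d=arm.get_image("top"); print(bar(d,.47,.38),tray(d,.47,.38))
delta([.469,.378,.2],np.radians(6.6))
```

```text
13.895495993426199 [ 0.05451745  0.28145521 -4.70212002] [-0.06825123  0.0518969  -0.08170566]
((array([468.9, 377.1]), 70.0, 9.6, -85.36), array([0.4691, 0.3789]), 64) {'rim': ((array([468.7, 379.5]), 194.0, 135.1, 6.75), 663), 'lug': ((array([469.8, 379.6]), 200.1, 138.9, 6.82), 777)}
t 49.4 TCP [ 0.4875 -0.3938  0.3791] xaxis [-0. -0. -1.] jawyaw -6.38 shift mm (tool now) [   8.1  765.  -104.2] rx deg -12.98
```

View pics/s19.png

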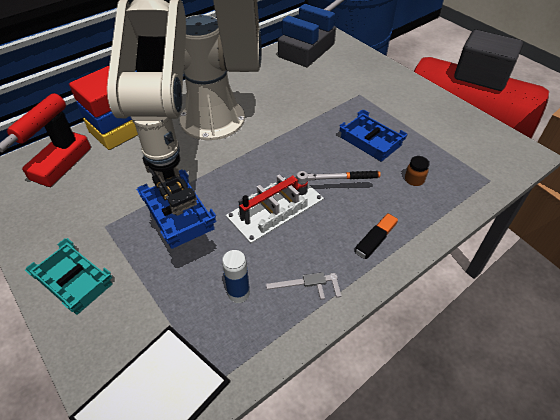

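>>> arm_command:
  motion:
    - {"rx":0,"ry":0,"rz":0,"x":0,"y":35,"z":-6,"fingers":6}
    - {"rx":0,"ry":0,"rz":0,"x":0,"y":45,"z":-6,"fingers":6}
    - {"rx":0,"ry":0,"rz":0,"x":0,"y":45,"z":-6,"fingers":6}
    - {"rx":0,"ry":0,"rz":0,"x":0,"y":45,"z":-6,"fingers":6}
    - {"rx":0,"ry":0,"rz":0,"x":0,"y":45,"z":-6,"fingers":6}
    - {"rx":0,"ry":0,"rz":0,"x":0,"y":45,"z":-6,"fingers":6}
    - {"rx":0,"ry":0,"rz":0,"x":0,"y":45,"z":-6,"fingers":6}
    - {"rx":0,"ry":0,"rz":0,"x":0,"y":45,"z":-6,"fingers":6}

```text
t: 50.2
eef_pos: [0.4779, -0.0392, 0.3775]
orientation: [0.088, 1.572, -0.088]
force: [0.3, -0.2, -3.9]
finger_gap: 0.151
```

>>> arm_command:
  motion:
    - {"rx":0,"ry":0,"rz":0,"x":0,"y":45,"z":-6,"fingers":6}
    - {"rx":0,"ry":0,"rz":0,"x":0,"y":45,"z":-6,"fingers":6}
    - {"rx":0,"ry":0,"rz":0,"x":0,"y":45,"z":-6,"fingers":6}
    - {"rx":0,"ry":0,"rz":0,"x":0,"y":45,"z":-6,"fingers":6}
    - {"rx":0,"ry":0,"rz":0,"x":0,"y":0,"z":0,"fingers":6}

```text
t: 50.7
eef_pos: [0.4743, 0.1448, 0.3776]
orientation: [0.085, 1.572, -0.084]
force: [-0.3, -1.3, -4.0]
finger_gap: 0.149
```

Run:
```python
from meas import *
for c in("scene","top"):
    d=arm.get_image(c); np.savez(c+"20.npz",**d); cv2.imwrite(f"pics/{c}20.png",d["img"])
    print(c,bar(d,.47,.38),tray(d,.47,.38,.15))
delta([.4697,.3773,.2],np.radians(6.6))
```

```text
scene ((array([478.5, 374.7]), 78.2, 18.3, -82.2), array([0.4768, 0.3767]), 56) {'rim': ((array([473.7, 380.3]), 199.5, 140.0, 6.35), 315), 'lug': ((array([472.4, 379.6]), 205.3, 141.6, 6.22), 376)}Traceback (most recent call last):
  File "<stdin>", line 4, in <module>
  File "meas.py", line 33, in bar
    v,u=np.nonzero(m); P=np.array([ray(d,a,b,.044)[:2] for a,b in zip(u,v)]); return rect(P),P.mean(0).round(4),len(P)
                                                                                     ~~~~^^^
  File "meas.py", line 3, in rect
    c,(w,h),a=cv2.minAreaRect((pts*1000).astype(np.float32));
              ~~~~~~~~~~~~~~~^^^^^^^^^^^^^^^^^^^^^^^^^^^^^^^
cv2.error: OpenCV(4.12.0) /io/opencv/modules/imgproc/src/convhull.cpp:143: error: (-215:Assertion failed) total >= 0 && (depth == CV_32F || depth == CV_32S) in function 'convexHull'
```

View pics/scene20.png

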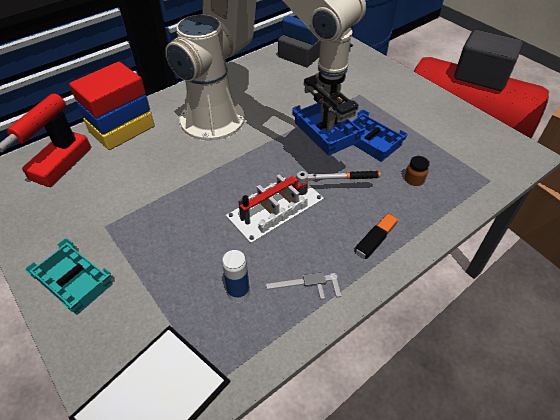

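View pics/top20.png

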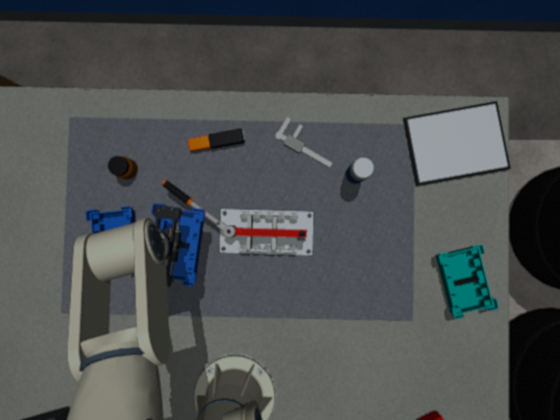

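>>> arm_command:
  motion:
    - {"rx":-6.5,"ry":0,"rz":0,"x":0,"y":0,"z":0,"fingers":6}
    - {"rx":-6.5,"ry":0,"rz":0,"x":0,"y":0,"z":0,"fingers":6}
    - {"rx":0,"ry":0,"rz":0,"x":0,"y":0,"z":0,"fingers":6}

```text
t: 51.1
eef_pos: [0.4749, 0.1394, 0.3782]
orientation: [-0.092, 1.571, 0.09]
force: [0.5, 0.4, -4.2]
finger_gap: 0.151
```

Run:
```python
from meas import *
d=arm.get_image("scene"); print(tray(d,.47,.38,.15)); 
a=d["img"].copy(); np.savez("scene21.npz",**d)
delta([.4697,.3773,.2],np.radians(6.6))
```

```text
{'rim': ((array([472.5, 380.7]), 200.5, 138.9, 6.09), 324), 'lug': ((array([473.5, 380.6]), 203.5, 139.7, 5.95), 383)}
t 51.15 TCP [0.475  0.1395 0.3784] xaxis [-1.6e-03 -7.0e-04 -1.0e+00] jawyaw 6.4 shift mm (tool now) [  7.2 237.   21.3] rx deg -0.2
```

>>> arm_command:
  motion:
    - {"rx":-0.2,"ry":0,"rz":0,"x":0,"y":40,"z":3.5,"fingers":6}
    - {"rx":0,"ry":0,"rz":0,"x":0,"y":40,"z":3.5,"fingers":6}
    - {"rx":0,"ry":0,"rz":0,"x":0,"y":40,"z":3.5,"fingers":6}
    - {"rx":0,"ry":0,"rz":0,"x":0,"y":40,"z":3.5,"fingers":6}
    - {"rx":0,"ry":0,"rz":0,"x":0,"y":40,"z":3.5,"fingers":6}
    - {"rx":0,"ry":0,"rz":0,"x":0,"y":37,"z":3.5,"fingers":6}
    - {"rx":0,"ry":0,"rz":0,"x":0,"y":0,"z":0,"fingers":6}
    - {"rx":0,"ry":0,"rz":0,"x":0,"y":0,"z":0,"fingers":6}

```text
t: 51.95
eef_pos: [0.468, 0.3782, 0.3783]
orientation: [-0.093, 1.57, 0.091]
force: [-0.6, 0.2, -3.3]
finger_gap: 0.147
```

Run:
```python
from meas import *
d=arm.get_image("scene"); cv2.imwrite("pics/s22.png",cv2.resize(d["img"][70:180,290:430],None,fx=5,fy=5,interpolation=cv2.INTER_CUBIC))
d=arm.get_image("top"); cv2.imwrite("pics/t22.png",cv2.resize(d["img"][180:300,50:190],None,fx=5,fy=5,interpolation=cv2.INTER_CUBIC))
delta([.4697,.3773,.115],np.radians(6.6))
```

```text
t 52.05 TCP [0.4681 0.3771 0.3786] xaxis [-0.001  -0.0013 -1.    ] jawyaw 6.68 shift mm (tool now) [92.6  0.1  1.7] rx deg 0.08
```

View pics/s22.png

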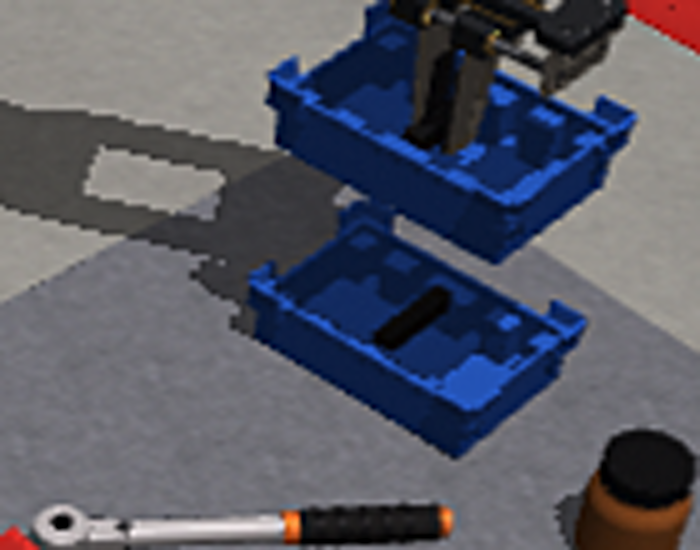

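View pics/t22.png

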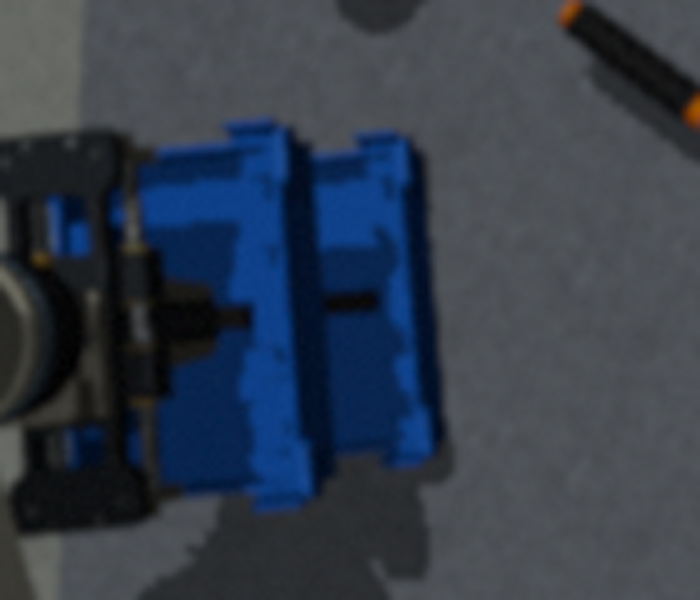

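>>> arm_command:
  motion:
    - {"rx":0,"ry":0,"rz":0,"x":25,"y":0,"z":1.7,"fingers":6}
    - {"rx":0,"ry":0,"rz":0,"x":35,"y":0,"z":0,"fingers":6}
    - {"rx":0,"ry":0,"rz":0,"x":35,"y":0,"z":0,"fingers":6}
    - {"rx":0,"ry":0,"rz":0,"x":0,"y":0,"z":0,"fingers":6}
    - {"rx":0,"ry":0,"rz":0,"x":0,"y":0,"z":0,"fingers":6}

```text
t: 52.55
eef_pos: [0.4701, 0.3777, 0.2845]
orientation: [-0.093, 1.57, 0.091]
force: [1.2, 1.0, -3.2]
finger_gap: 0.15
```

```bash
cat >> meas.py <<'E'
def corners(d,x,y,yaw,z0,col=(0,255,255),im=None):
    # overlay of model: rim rect 184x120 at z0+.044 and lug rect 202x138 at z0+.055, underside rect
    c,s=np.cos(yaw),np.sin(yaw); out=im
    for (w,h,z) in((.184,.12,.0),(.202,.138,.055)):
        pts=[]
        for a,b in((1,1),(1,-1),(-1,-1),(-1,1)):
            X=[x+c*a*w/2-s*b*h/2,y+s*a*w/2+c*b*h/2,z0+z]; pts.append(proj(d,X))
        yield np.array(pts)
E
python3 - <<'E'
from meas import *
s,p,R=T(); delta([.4697,.3773,.115],np.radians(6.6))
z0=p[2]-.2097; print("underside",z0)
for c in("scene","top"):
    d=arm.get_image(c); np.savez(c+"23.npz",**d); im=d["img"]; f=6
    u0,v0,u1,v1=(310,80,420,180) if c=="scene" else (70,190,170,290)
    big=cv2.resize(im[v0:v1,u0:u1],None,fx=f,fy=f,interpolation=cv2.INTER_CUBIC)
    for P,col in ((list(corners(d,.4697,.3785,np.radians(6.7),0)),(0,255,255)),(list(corners(d,p[0],p[1]+.0012,np.radians(6.6),z0)),(0,255,0))):
        for q in P: cv2.polylines(big,[np.int32((q-[u0,v0]+.5)*f)],True,col,1)
    cv2.imwrite(f"pics/{c}23.png",big[:600])
E
```

```text
t 52.55 TCP [0.4701 0.3777 0.2845] xaxis [-1.e-03 -9.e-04 -1.e+00] jawyaw 6.71 shift mm (tool now) [-1.5 -0.3 -0.4] rx deg 0.11
underside 0.07479970669528424
```

View pics/scene23.png

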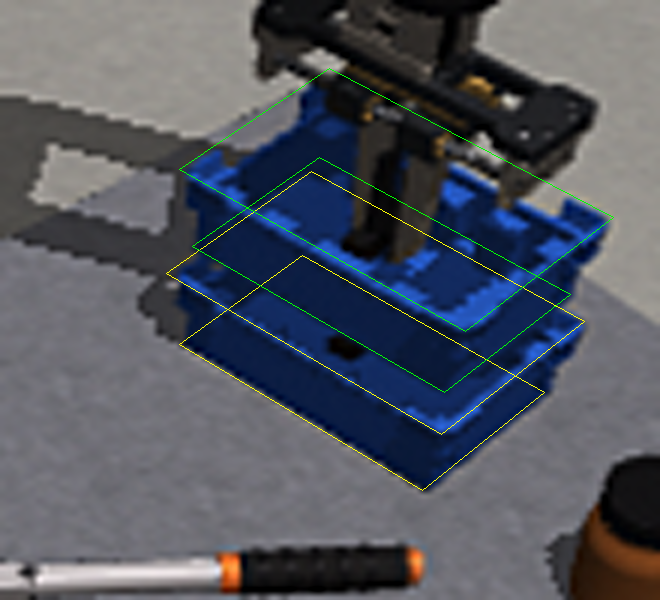

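View pics/top23.png

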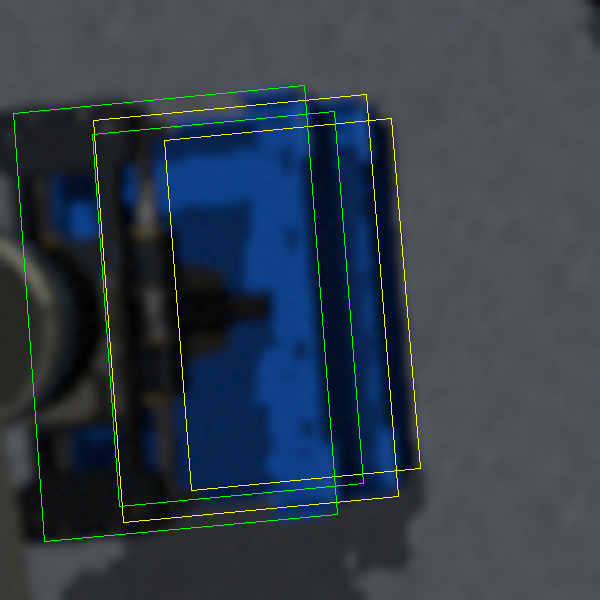

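>>> arm_command:
  motion:
    - {"rx":0,"ry":0,"rz":0,"x":8,"y":0,"z":0,"fingers":6}
    - {"rx":0,"ry":0,"rz":0,"x":8,"y":0,"z":0,"fingers":6}
    - {"rx":0,"ry":0,"rz":0,"x":4,"y":0,"z":0,"fingers":6}
    - {"rx":0,"ry":0,"rz":0,"x":0,"y":0,"z":0,"fingers":6}

```text
t: 53.05
eef_pos: [0.4695, 0.3785, 0.2634]
orientation: [-0.094, 1.57, 0.093]
force: [0.0, 0.2, -3.4]
finger_gap: 0.148
```

Run:
```python
from meas import *
s,p,R=T(); delta([.4697,.3773,.115],np.radians(6.6)); print(p[2]-.2097, s["force"],s["moment"])
d=arm.get_image("scene"); cv2.imwrite("pics/s24.png",cv2.resize(d["img"][80:180,310:420],None,fx=6,fy=6,interpolation=cv2.INTER_CUBIC))
```

```text
t 53.05 TCP [0.4695 0.3785 0.2634] xaxis [-1.e-03 -8.e-04 -1.e+00] jawyaw 6.82 shift mm (tool now) [-22.6  -1.2   0.1] rx deg 0.22
0.05372383574375217 [ 0.01845187  0.16856412 -3.37434047] [-0.04974175 -0.02553688 -0.03587734]
```

View pics/s24.png

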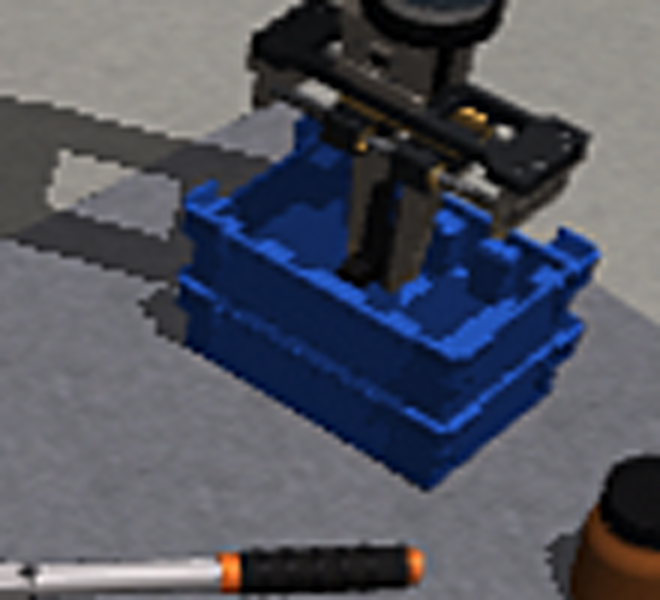

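>>> arm_command:
  motion:
    - {"rx":0.2,"ry":0,"rz":0,"x":3,"y":-0.8,"z":0,"fingers":6}
    - {"rx":0,"ry":0,"rz":0,"x":3,"y":0,"z":0,"fingers":6}
    - {"rx":0,"ry":0,"rz":0,"x":0,"y":0,"z":0,"fingers":6}

```text
t: 53.4
eef_pos: [0.4697, 0.3777, 0.2577]
orientation: [-0.091, 1.569, 0.09]
force: [-0.2, -0.4, -3.5]
finger_gap: 0.152
```

>>> arm_command:
  motion:
    - {"rx":0,"ry":0,"rz":0,"x":2,"y":0,"z":0,"fingers":6}
    - {"rx":0,"ry":0,"rz":0,"x":0,"y":0,"z":0,"fingers":6}

```text
t: 53.6
eef_pos: [0.4698, 0.3778, 0.256]
orientation: [-0.091, 1.569, 0.091]
force: [0.8, 0.0, -2.6]
finger_gap: 0.149
```

Run:
```python
from meas import *
s,p,R=T(); delta([.4697,.3773,.115],np.radians(6.6)); print(p[2]-.2097, s["force"],s["moment"])
```

```text
t 53.6 TCP [0.4698 0.3778 0.256 ] xaxis [-2.e-04 -2.e-04 -1.e+00] jawyaw 6.62 shift mm (tool now) [-30.   -0.5  -0.2] rx deg 0.02
0.04629125255286776 [ 0.75858662  0.01406847 -2.64467173] [-0.06132041  0.01880652 -0.00848199]
```

No contact so far: 46.3 mm, still bearing its own weight. Lower 2 mm more.

>>> arm_command:
  motion:
    - {"rx":0,"ry":0,"rz":0,"x":1,"y":0,"z":0,"fingers":6}
    - {"rx":0,"ry":0,"rz":0,"x":1,"y":0,"z":0,"fingers":6}
    - {"rx":0,"ry":0,"rz":0,"x":0,"y":0,"z":0,"fingers":6}

```text
t: 53.9
eef_pos: [0.4698, 0.3778, 0.2541]
orientation: [-0.091, 1.569, 0.091]
force: [0.3, -0.2, -3.3]
finger_gap: 0.146
```

Run:
```python
from meas import *
s,p,R=T(); print(p,p[2]-.2097, s["force"],s["moment"])
```

```text
[0.46978797 0.37781796 0.25408415] 0.0443841523114924 [ 0.25460088 -0.17935769 -3.30728977] [-0.09974762  0.02378506  0.02040802]
```

>>> arm_command:
  motion:
    - {"rx":0,"ry":0,"rz":0,"x":1,"y":0,"z":0,"fingers":6}
    - {"rx":0,"ry":0,"rz":0,"x":0,"y":0,"z":0,"fingers":6}

```text
t: 54.1
eef_pos: [0.4699, 0.3779, 0.2537]
orientation: [-0.091, 1.569, 0.091]
force: [-2.0, -1.6, 2.0]
finger_gap: 0.149
```

Run:
```python
from meas import *
s,p,R=T(); print(p,p[2]-.2097, s["force"],s["moment"])
```

```text
[0.46985289 0.37788313 0.2536877 ] 0.043987704962304475 [-1.98384123 -1.56120966  1.99938634] [-0.318043    0.30678169 -0.0094954 ]
```

Resting on the rim at 44.0 mm. Release, rise straight up and check.

>>> arm_command:
  motion:
    - {"rx":0,"ry":0,"rz":0,"x":0,"y":0,"z":0,"fingers":30}
    - {"rx":0,"ry":0,"rz":0,"x":0,"y":0,"z":0,"fingers":30}
    - {"rx":0,"ry":0,"rz":0,"x":0,"y":0,"z":0,"fingers":30}
    - {"rx":0,"ry":0,"rz":0,"x":-10,"y":0,"z":0,"fingers":30}
    - {"rx":0,"ry":0,"rz":0,"x":-25,"y":0,"z":0,"fingers":30}
    - {"rx":0,"ry":0,"rz":0,"x":-40,"y":0,"z":0,"fingers":30}
    - {"rx":0,"ry":0,"rz":0,"x":-40,"y":0,"z":0,"fingers":30}
    - {"rx":0,"ry":0,"rz":0,"x":-30,"y":0,"z":0,"fingers":30}

```text
t: 54.9
eef_pos: [0.47, 0.378, 0.4016]
orientation: [-0.089, 1.567, 0.092]
force: [0.1, -0.2, -0.0]
finger_gap: 0.329
```

>>> arm_command:
  motion:
    - {"rx":0,"ry":0,"rz":0,"x":0,"y":40,"z":-30,"fingers":30}
    - {"rx":0,"ry":0,"rz":0,"x":0,"y":40,"z":-30,"fingers":30}
    - {"rx":0,"ry":0,"rz":0,"x":0,"y":40,"z":-30,"fingers":30}
    - {"rx":0,"ry":0,"rz":0,"x":0,"y":40,"z":-30,"fingers":30}
    - {"rx":0,"ry":0,"rz":0,"x":0,"y":40,"z":-30,"fingers":30}
    - {"rx":0,"ry":0,"rz":0,"x":0,"y":0,"z":0,"fingers":30}

```text
t: 55.5
eef_pos: [0.2939, 0.5627, 0.399]
orientation: [-0.092, 1.569, 0.096]
force: [-0.4, -0.6, -0.3]
finger_gap: 0.324
```

Run:
```python
from meas import *
s,p,R=T(); print(p,s["force"])
for c in("scene","top"):
    d=arm.get_image(c); np.savez(c+"25.npz",**d); cv2.imwrite(f"pics/{c}25.png",d["img"])
    W=cloud(d); hsv=cv2.cvtColor(d["img"],cv2.COLOR_BGR2HSV)
    m=(np.hypot(W[...,0]-.47,W[...,1]-.38)<.14)&(W[...,2]>.08)&(W[...,2]<.11)&(hsv[...,1]>120); P=W[m]; print(c,rect(P[:,:2]),np.percentile(P[:,2],[10,50,90,99]),len(P))
    # tilt: plane through rim points
    r=P[P[:,2]<.094]; A=np.c_[r[:,:2]-r[:,:2].mean(0),np.ones(len(r))]; print("plane",np.linalg.lstsq(A,r[:,2],rcond=None)[0])
    for y in(-.113,-.037):
        k=(abs(W[...,0]-.508)<.06)&(abs(W[...,1]-y)<.02)&(W[...,2]>.06)&(W[...,2]<.0805); print(np.percentile(W[k][:,2],[50,90,98]))
    k=(W[...,2]>.076)&(W[...,2]<.1)&((hsv[...,0]<8)|(hsv[...,0]>172))&(hsv[...,1]>150)&(abs(W[...,0]-.51)<.06)&(W[...,1]<.0)
    l=cv2.fitLine(W[k][:,:2].astype(np.float32),cv2.DIST_L2,0,.01,.01).ravel(); print("strap deg",np.degrees(np.arctan(l[0]/-l[1])))
    b=np.array([.507,.0208]); q=W[(W[...,2]>.066)&(W[...,2]<.1)&(W[...,1]>.06)&(W[...,0]>.52)&(W[...,0]<.67)&(W[...,1]<.25)]
    l=cv2.fitLine(q[:,:2].astype(np.float32),cv2.DIST_L2,0,.01,.01).ravel(); h=np.degrees(np.arctan2(l[1],l[0])); print("wrench deg",h,"screw",np.radians(109.55-h))
    f=3; u0,v0=(230,80) if c=="scene" else (70,150)
    cv2.imwrite(f"pics/{c}25c.png",cv2.resize(d["img"][v0:v0+190,u0:u0+250],None,fx=f,fy=f,interpolation=cv2.INTER_CUBIC))
```

```text
[0.29389263 0.56270093 0.39901663] [-0.36597652 -0.60818787 -0.33556608]
scene (array([471.3, 380. ]), 203.4, 150.0, 6.46) [0.08104357 0.08588409 0.09569007 0.10090904] 524
plane [-0.00264697 -0.00295609  0.08537011]
[0.07464914 0.07819388 0.07965667]
[0.07454987 0.07826834 0.07985598]
strap deg -0.48935324
wrench deg 53.771114 screw 0.9735252
top (array([469. , 377.3]), 201.4, 137.8, 6.3) [0.08125372 0.08678072 0.09653326 0.10152944] 887
plane [ 8.66645232e-04 -8.74009807e-05  8.58313602e-02]
[0.07652678 0.07945315 0.07982251]
[0.07657306 0.0798198  0.08037666]
strap deg -0.39804724
wrench deg 54.414333 screw 0.962299
```

View pics/scene25c.png

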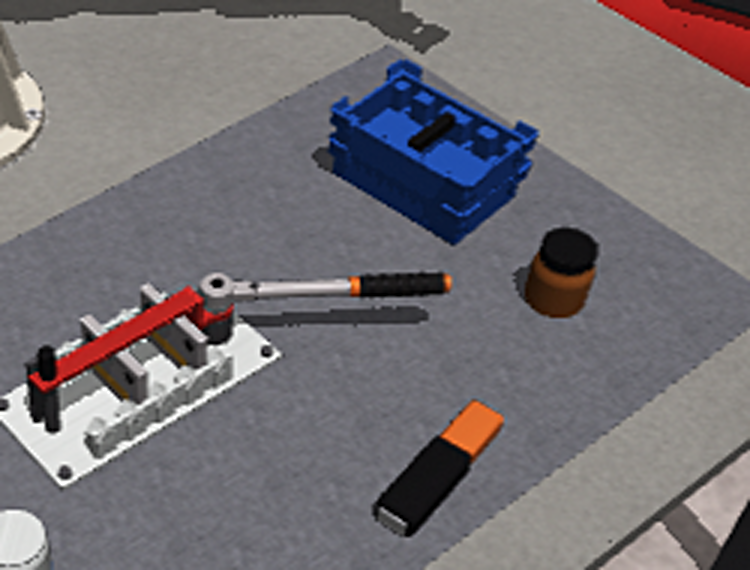

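View pics/top25c.png

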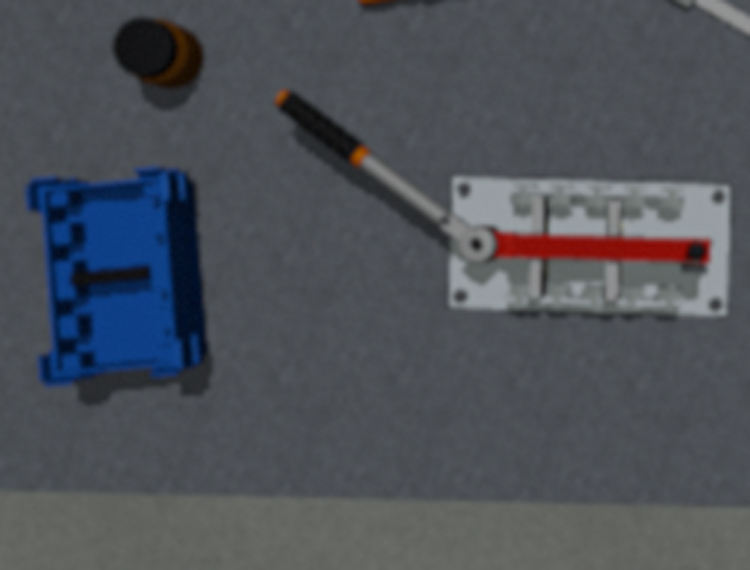

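Everything checks out, so I hand it in.

```bash
python3 -c "
from bench import arm
print(arm.finish_job(), arm.read_state()['t'])"
```

```text
the job is handed in; nothing more can be done
the job is handed in; nothing more can be done
```

I finished every step and handed the job in at about 56 s. It reports no verdict, so what follows is from my own last checks.

- **Plates:** only two were in the tray. Both stand in the first and third slots from the pivot post, with their tops at about 78–80 mm, which means fully home. The first rubbed lightly on one comb (about 6 N) on the way in, so I shifted it about 1–2 mm and it seated.
- **Strap:** I swung it to about 1.3 rad to load the plates, then closed it until its stop pushed back with about 7.5 N. The last pictures show it in line with the carrier to within 0.1°.
- **Wrench:** the screw came up solid at about 0.96 rad. The handle gave at a steady 15 N, and I stopped at a bend of about 0.23 rad. I then eased off with one-sided contact, so I could not pull the screw back. In the pictures the handle looks straight and the screw reads about 0.96–0.97 rad.
- **Trays:** tray_a touched down at 44.0 mm on tray_b, aligned and inside its lugs. The last pictures show it level to about 0.3°. The depth camera read its rim at 85–87 mm instead of 88 mm, which I put down to camera bias. I saw no sign that tray_b had been knocked.
- **Bystanders:** the arm never touched the spray can, jar, lamp, caliper or turquoise tray. I did not measure their positions again at the end.

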